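Lay a honing drum in its cradle and hold a spread snap ring over the axle groove

TASK

Lay the upright honing drum on its side in the wooden V cradle, with its back end towards the cradle's end board and its bare axle stub sticking out over the open end, and let go of it. Then take the snap-ring pliers from their rack by the handles, squeeze them fully so that the ring on their tips is spread, and slide the ring over the end of the axle stub until it encircles the groove, square to the axle and without resting on anything. Finish while holding it there, handles still fully squeezed and nothing put down, and leave the mallet, the gouge and the oilstone where they lie.

Things in the scene. Friction and masses are not known exactly. Their poses are not given: they have to be found in the camera images.
- axle: Rigid honing drum with axle stub, about 0.4 kg. Origin: centre of the drum's back end; z along the axle to the stub's free end. Black drum 60 mm dia., z = 0..56 mm; aluminium stub 34 mm dia., z = 56..124 mm, end chamfered 2.5 mm; darker groove 28 mm dia., z = 94..104 mm. Centre of mass z = 38 mm. Starts upright on the bench, stub up; its yaw means nothing. Grip the stub at z = 70..90 mm.
- groove (a point): Centre of the groove, on the axle's axis, 99 mm from the drum's back end (25 mm from the stub's free end); axes as axle. The groove is 10 mm wide.
- cradle: Fixed wooden V trough, 48 mm long, faces at 45 degrees, 100 mm wide, 50 mm high at the tops of the faces. Origin: on the bench under the trough's middle; x level along the trough to its open end, where the stub belongs; trough spans x = -24..24 mm. A 62 mm high, 12 mm thick end board stands at the other end, inner face at x = -35 mm.
- cradle_seat (a point): Point on the axis of a drum lying in the trough, 60 mm above the bench, over the trough's middle; axes as cradle. A well laid drum has its mid-length (28 mm from its back end) here, within 10 mm along the trough, its back a few mm clear of the end board.
- pliers: Snap-ring pliers with ring, upright in the rack, 0.14 kg, 163 mm high. Origin: underside centre of their joint block (44 mm along x, 24 along y, 12 high); z up to the handles, x square to the plane of pliers and ring, y the way the handles close. Squeezing the handles spreads the ring at the tips; springs open them again. The ring is hinged to the tips, cannot come off and moves with the pliers.
- handles (a point): Point midway between the handles, 50 mm above the origin of pliers, axes the same. Two flat black handles, 14 mm wide (x), 26..73 mm above that origin; over their outsides along y 54 mm here at rest (62 mm at the tops), 38 mm squeezed. Each takes 2.5 N to start and 6 N at the end stop: grip here with 20 to 35 N, right to the stop.
- ring_center (a point): Centre of the spread ring, 61.5 mm straight below the origin of pliers; axes the same (x is the ring's axis). Steel wire 5 mm thick; spread, it is round, 40 mm inside, 50 mm outside, gap and two lugs on top, lowest point 25 mm below this point. At rest its halves lean together, 33 mm apart inside at mid-height: it does not pass over the stub; lowest point 28 mm below.
- squeeze (a joint): Closing angle of one handle of the pliers: 0 rad at rest, 0.18 rad fully squeezed against the stop (ring fully spread). It may read up to 0.01 beyond these.
- rack: Fixed wooden pliers rack. Origin: centre of its foot on the bench (85 by 90 mm); x as the pliers' x. Two posts at x = -28..-12 and 12..28 mm, 34 mm wide (y) at the top, 110 mm high, carry the ends of the pliers' joint block in 6 mm lips with 2 mm play; the ring hangs between the posts. The pliers come out straight up; the ring clears the lips after 95 mm of lift.
- mallet: Bystander: carver's mallet lying on the bench, wooden handle (-x) and black round head (+x), 240 mm long, 90 mm high. Origin: on the bench under the handle side of the head.
- gouge: Bystander: gouge with wooden handle (-x) and flat steel blade, 250 mm long, 25 mm high, lying on the bench. Origin: under the ferrule.
- oilstone: Bystander: grey stone in a dark wooden holder, 60 by 90 by 32 mm. Origin: centre of its underside.
Mind the look-alikes: they are no part of the job. Leave any blue, turquoise or yellow look-alike of the cradle alone.

How it is judged:
By the outcome, as a careful person would: the job done as asked, in the order asked, and still so for the second after the job is handed in, while the arm keeps its last pose, push and grip.
It also fails if it takes over 64 s, if anything falls off the work surface, if the arm or the gripper's body presses on something with over 40 N, if the wrist force passes 120 N, or if a joint passes its speed limit or range.

ROBOT

A 6-joint arm with a two-finger parallel gripper is mounted at the origin on the work surface. World frame = base frame: x ahead of the robot, y to its left, z up, the work surface at z = 0. Lengths are in mm, angles in rad, forces in N, time in s.
With the tool pointing down it reaches from about 350 to 775 mm from the base axis. Payload 7.3 kg.
Tool frame: the origin (TCP) lies at the very end of the fingers, on their centre line; the grasp point (between the pads) lies 19 mm behind it; z points along the fingers, x is the direction in which the jaws open and shut, and the axes are right-handed (so a half turn about z gives the same grasp; the last joint's range is limited). The gripper opens to 92 mm and grips with 3 to 60 N. Pads are 19 mm wide; open, the fingers measure 130 mm over their backs; the gripper's body (75 mm by 190 mm) begins 47 mm behind the grasp point.
Start: joints at [1.049, 0.342, 1.524, -0, 1.275, -0.146], TCP at [192.671, 488.388, 226.741] pointing down, gripper open.
Joint ranges: [-2.53, 2.53], [-0.77, 2.02], [0.04, 2.7], [-1, 4.14], [0.28, 2.66], [-3.11, 3.11]. Speed limits (rad/s): [2.57, 2.57, 3.14, 3.14, 3.14, 3.14].

INTERFACE

Orientations are given as [roll, pitch, yaw] about the fixed x, y, z axes, in that order (R = Rz(yaw) Ry(pitch) Rx(roll)).
In Python, from plant import bot, capture, camera_params gives the robot as it stands.
- The arm moves only by the shell command python3 -m jog 'ROWS' [OPENING]. ROWS is a JSON object of lists of equal length, an entry for each row: "xyz": the shift along the world's x, y, z as a fraction of full scale, a list of three; "angular": the turn, a rotation vector about the world's x, y, z as a fraction of full scale, a list of three. In form: {"xyz": [[x, y, z], ...], "angular": [[wx, wy, wz], ...]}. A call has 1 to 10 rows; each row shifts and turns the pose as measured when the row begins; what a row does not reach is not made up. Full scale, the value 1, is 2 cm for a shift and 6 degrees for a turn. A row lasts 1/10 s, in which the tool goes at most 50 mm and 8.59 degrees, less where a joint would pass 70% of its speed; a pose out of reach is approached as far as the arm can. A call with a number of a shift or a turn outside -1 to 1 is refused whole. A call with a gripper value outside its range is refused whole. OPENING is the closure, from -1 (fully open) to 1 (shut), set as the call begins (- or left out, the last holds). The fingers move at their own pace and stop on an object; the grip force is fixed at half the most. Time passes only in rows, so rows that do not move let the fingers close. It gives the time, the measured TCP pose, the force and the opening at its end, in the units of the state.
- bot.get_obs(): the state, without advancing time (a new reading comes with each control period).
- capture(name): name is "scene" or "top" or "wrist"; returns the picture (384x512x3 uint8, red, green, blue); there is no depth.
- camera_params(name): a dict with "fx", "fy", "cx", "cy" (pixels), "rvec" (rotation vector, rad) and "tvec" (3), from world to camera coordinates, as OpenCV has them. Camera axes: x right, y down, z forward; pixel columns grow to the right and rows downward; lengths in mm; the calibration is good to about 2 mm. A picture is of the moment at which its call begins: read the wrist's pose just before it. camera_params takes no time and is no camera call; for the wrist camera it gives the pose at the moment of the call.
- bot.close_job(): hands the job in, once; it reports no verdict.
The state is a dict: "time": time; "joint_positions": joint angles; "dq": joint speeds; "tau": joint torques, N m; "tool_pos": TCP position; "tcp_rot": TCP orientation; "contact_force": force on the tool from outside, world axes, zero at the start; "moment": the same for the moment, N m; "grip_width": finger opening in mm.
Only numpy, scipy, OpenCV 4.12 (cv2) and the standard library are available. Lean on these libraries where they do the work, as an engineer would, in place of code of your own. Each camera call takes 0.05 s, during which the arm holds its last target.

## Working session

There is one attempt and no reset: what is moved stays moved. The work goes in short steps, Python scripts to look and compute and a shell command to move; the robot and the scene stay as the last step left them, time stands still between calls to the robot, and variables do not carry over. Pictures are saved under pics/ and viewed, and the job is handed in when it is done.

```bash
ls; mkdir -p pics; python3 - <<'E'
from plant import bot,capture,camera_params
import cv2
print(bot.get_obs())
for n in ("scene","top","wrist"):
    p=camera_params(n);im=capture(n)
    cv2.imwrite(f"pics/{n}0.png",im[:,:,::-1]);print(n,p)
E
```

```text
pics
{'time': 0.0, 'joint_positions': array([ 1.04899750e+00,  3.42699500e-01,  1.52498675e+00, -1.08526725e-05,
        1.27537717e+00, -1.46003011e-01]), 'dq': array([-0.00110961, -0.00069394,  0.00244863, -0.00065176,  0.00025382,
        0.00102595]), 'tau': array([-1.78121936e-03, -4.31237698e+01, -2.44224626e+01,  7.15595065e-02,
        5.59166784e-02, -1.71222337e-04]), 'tool_pos': array([192.47059792, 488.03041754, 226.06756855]), 'tcp_rot': array([-3.14138895e+00,  1.45662606e-03,  1.19500382e+00]), 'contact_force': array([0.22588317, 0.5992605 , 0.89760624]), 'moment': array([-0.01550492,  0.0262638 ,  0.00548583]), 'grip_width': 91.72397575768721}
scene {'fx': 363.59982646063264, 'fy': 363.59982646063264, 'cx': 247.58992745326668, 'cy': 197.24496891615163, 'rvec': array([ 1.26949523,  2.00675747, -1.14492349]), 'tvec': array([ 175.96976361, -126.54178961, 1558.54027618])}
top {'fx': 389.2795296372424, 'fy': 389.2795296372424, 'cx': 257.37377573768185, 'cy': 182.90191632646966, 'rvec': array([ 2.12249264, -2.10126918,  0.20827975]), 'tvec': array([  34.63037749,  524.51313267, 1204.07676135])}
wrist {'fx': 342.2841944129295, 'fy': 342.2841944129295, 'cx': 253.9639573140842, 'cy': 189.40292565415737, 'rvec': array([-2.39787016, -1.63232861, -0.2286948 ]), 'tvec': array([-524.45243609,  -34.23138029,  390.20406372])}
```

View pics/scene0.png

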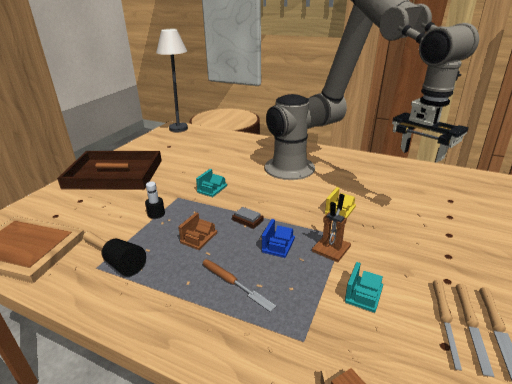

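View pics/top0.png

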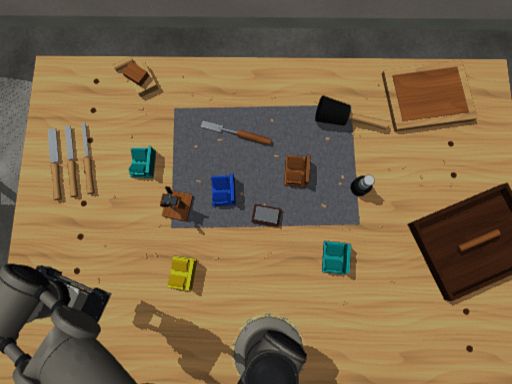

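View pics/wrist0.png

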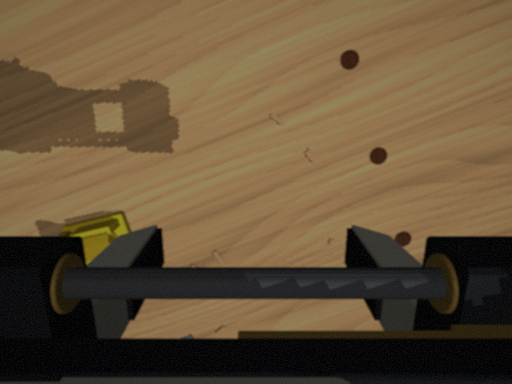

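```bash
cat > h.py <<'E'
from plant import bot,capture,camera_params
import cv2,numpy as np
np.set_printoptions(precision=2,suppress=True)
def cam(n):
    p=camera_params(n);K=np.array([[p['fx'],0,p['cx']],[0,p['fy'],p['cy']],[0,0,1]])
    R=cv2.Rodrigues(p['rvec'])[0];t=np.array(p['tvec']);return K,R,t
def ray(c,uv):
    K,R,t=c;d=R.T@np.linalg.inv(K)@np.array([uv[0],uv[1],1.]);return -R.T@t,d
def onz(c,uv,z):
    o,d=ray(c,uv);return o+d*(z-o[2])/d[2]
def proj(c,P):
    K,R,t=c;q=K@(R@np.asarray(P,float)+t);return q[:2]/q[2]
def tri(c1,u1,c2,u2):
    o1,d1=ray(c1,u1);o2,d2=ray(c2,u2)
    s=np.linalg.lstsq(np.c_[d1,-d2],o2-o1,rcond=None)[0]
    a,b=o1+d1*s[0],o2+d2*s[1];return (a+b)/2,np.linalg.norm(a-b)
def crop(im,x0,y0,x1,y1,s,name):
    cv2.imwrite('pics/'+name,cv2.resize(im[y0:y1,x0:x1,::-1],None,fx=s,fy=s,interpolation=cv2.INTER_CUBIC))
E
python3 - <<'E'
import cv2,numpy as np
from h import *
t=cv2.imread('pics/top0.png')[:,:,::-1];s=cv2.imread('pics/scene0.png')[:,:,::-1]
crop(t,100,50,400,250,2.6,'t1.png')
crop(s,130,160,390,320,3,'s1.png')
c=cam('top')
for n,u in dict(cradle=(297,170),cr2=(137,72),axle=(360,188),rack=(178,206)).items(): print(n,onz(c,u,30))
print(-c[1].T@c[2])
E
```

```text
cradle [573.84 -90.73  30.  ]
cr2 [921.53 465.9   30.  ]
axle [ 515.1  -296.57   30.  ]
rack [449.73 297.67  30.  ]
[ 270.93   30.88 1285.21]
```

View pics/t1.png

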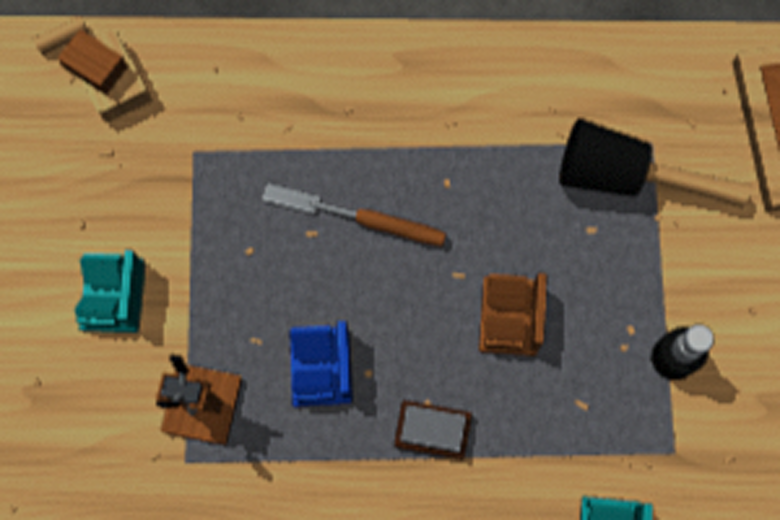

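View pics/s1.png

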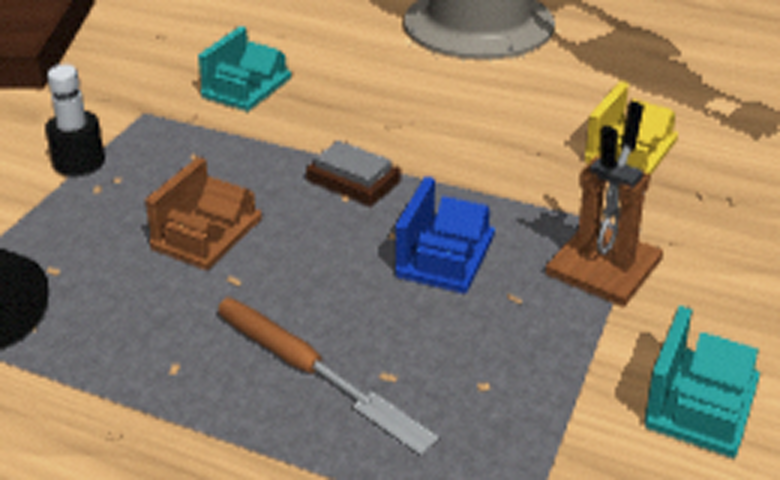

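Candidates for the cradle: brown/wooden at top (297,170), blue (223,190), turquoise (142,162) and (337,258), yellow (182,272), and an unrelated wooden box at (137,72). Only (297,170) is the wooden V; its board faces right (-y) and its open end faces +y. The drum is at (362,186), not the black mallet head at (333,110). The pliers are in the rack at (178,205).

```bash
python3 - <<'E'
from h import *
t=cv2.imread('pics/top0.png')[:,:,::-1];s=cv2.imread('pics/scene0.png')[:,:,::-1]
crop(t,340,165,385,200,16,'t2.png');crop(s,140,175,170,222,12,'s2.png')
crop(t,275,145,320,195,12,'t3.png');crop(s,310,185,360,265,7,'s3.png')
crop(t,155,180,200,226,12,'t4.png')
E
```

```text
(no output)
```

View pics/t2.png

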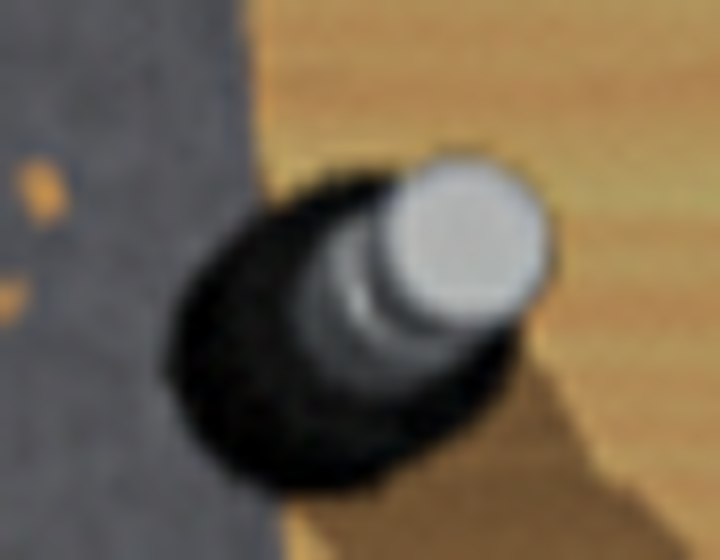

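View pics/s2.png

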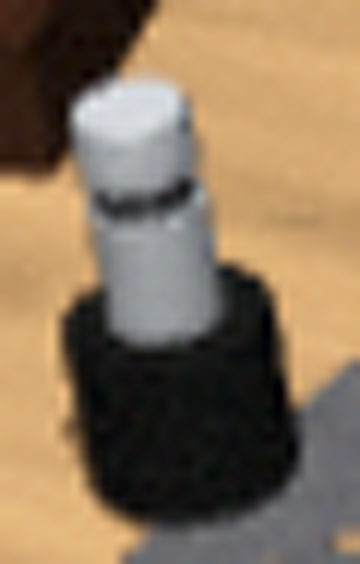

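View pics/t3.png

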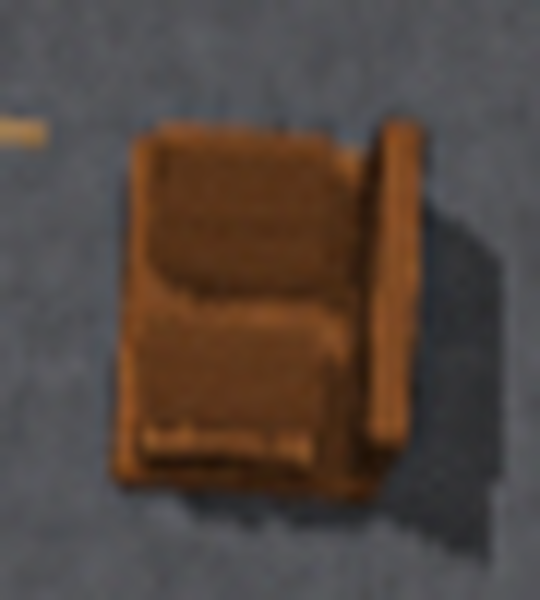

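View pics/t4.png

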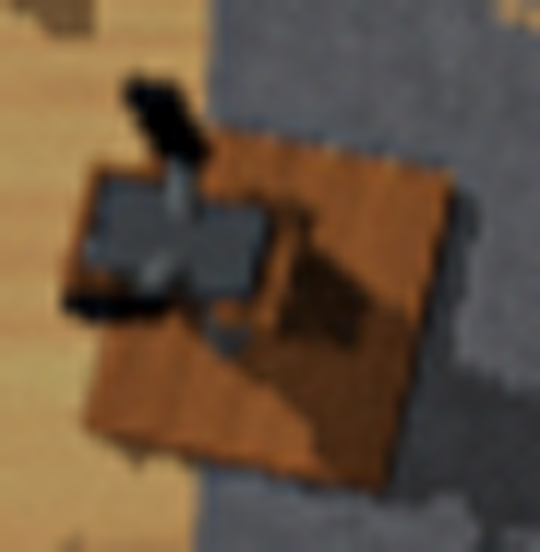

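```bash
python3 - <<'E'
from h import *
T=cam('top');S=cam('scene')
f=lambda x,y,s,a,b:(a+(x+.5)/s-.5,b+(y+.5)/s-.5)
u=f(468,241,16,340,165);v=f(130,112,12,140,175)
print('stub',onz(T,u,124),onz(S,v,124),tri(T,u,S,v))
a=onz(T,f(403,125,12,275,145),62);b=onz(T,f(388,440,12,275,145),62)
print('board',a,b,(a+b)/2); d=a-b; d/=np.linalg.norm(d); xd=np.array([-d[1],d[0],0]); print(xd, np.arctan2(xd[1],xd[0]),(a+b)/2+41*xd)
# rack foot corners z~? 
c=[onz(T,f(x,y,12,155,180),8) for x,y in [(100,170),(455,180),(380,490),(90,430)]]
print(c, 'edge dir', c[1]-c[2], c[2]-c[3])
# joint block top corners z=? 
bl=[onz(T,f(x,y,12,155,180),122-6+0) for x,y in [(98,178),(270,203),(255,297),(85,262)]]
print('block',np.mean(bl,0),bl)
W=cam('wrist');o=bot.get_obs();print('wristcam',-W[1].T@W[2],o['tool_pos']);
from scipy.spatial.transform import Rotation as Ro
R=Ro.from_euler('xyz',o['tcp_rot']).as_matrix();print(R.T@(-W[1].T@W[2]-o['tool_pos']));print(R.T@W[1].T); print(R)
E
```

```text
stub [ 523.15 -299.86  124.  ] [ 524.82 -295.53  124.  ] (array([ 522.74, -299.17,  122.43]), np.float64(2.5671088508316493))
board [ 616.77 -124.31   62.  ] [ 529.44 -118.94   62.  ] [ 573.11 -121.62   62.  ]
[0.06 1.   0.  ] 1.5093229760630185 [575.63 -80.7   62.  ]
[array([493.7 , 354.97,   8.  ]), array([491.83, 256.11,   8.  ]), array([405.49, 272.87,   8.  ]), array([421.18, 353.41,   8.  ])] edge dir [ 86.35 -16.76   0.  ] [-15.7  -80.54   0.  ]
block [458.34 307.03 116.  ] [array([472.79, 327.95, 116.  ]), array([466.77, 283.83, 116.  ]), array([442.64, 286.37, 116.  ]), array([451.17, 329.97, 116.  ])]
wristcam [122.83 515.8  383.98] [192.53 488.1  226.2 ]
[   0.    -75.03 -157.77]
[[ 1.    0.    0.  ]
 [-0.    0.96  0.28]
 [-0.   -0.28  0.96]]
[[ 0.37  0.93 -0.  ]
 [ 0.93 -0.37 -0.  ]
 [-0.   -0.   -1.  ]]
```

```bash
python3 -m jog '{"xyz":[[1,-0.8,0.5],[1,-0.8,0.5],[1,-0.8,0.5],[1,-0.8,0.5],[1,-0.8,0.5],[1,-0.8,0.5],[1,-0.8,0.5],[1,-0.8,0.5],[1,-0.8,0.5],[1,-0.8,0.5]],"angular":[[0,0,0],[0,0,0],[0,0,0],[0,0,0],[0,0,0],[0,0,0],[0,0,0],[0,0,0],[0,0,0],[0,0,0]]}'
python3 - <<'E'
from h import *
import pickle
print(bot.get_obs()); c=cam('wrist'); im=capture('wrist'); cv2.imwrite('pics/w1.png',im[:,:,::-1]); pickle.dump(c,open('w1.pkl','wb'))
E
```

```text
time: 1.15
tool_pos: [395.0, 321.2, 325.5]
tcp_rot: [-3.137, 0.01, 1.201]
contact_force: [1.4, 0.6, 0.7]
grip_width: 91.6
{'time': 1.15, 'joint_positions': array([ 0.53,  0.26,  1.37, -0.  ,  1.52, -0.67]), 'dq': array([-0.5 ,  0.06, -0.35, -0.  ,  0.3 , -0.5 ]), 'tau': array([  2.39, -41.5 , -25.09,  -0.01,  -0.17,   0.65]), 'tool_pos': array([395.02, 321.24, 325.48]), 'tcp_rot': array([-3.14,  0.01,  1.2 ]), 'contact_force': array([1.39, 0.64, 0.71]), 'moment': array([0.02, 0.  , 0.05]), 'grip_width': 91.63700501435538}
```

View pics/w1.png

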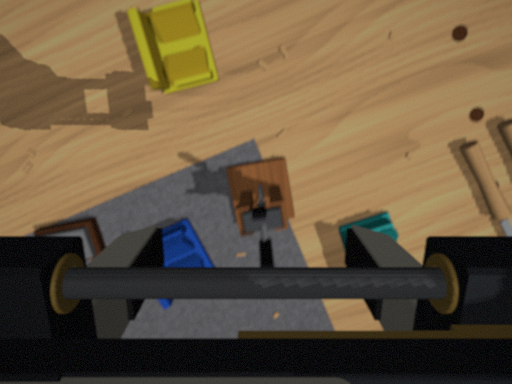

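```bash
python3 - <<'E'
from h import *
im=capture('wrist');c=cam('wrist')
import pickle;pickle.dump(c,open('w2.pkl','wb'));cv2.imwrite('pics/w2.png',im[:,:,::-1])
print(bot.get_obs()['tool_pos'])
crop(im,205,140,315,285,5,'w2c.png')
E
```

```text
[396.79 320.55 326.12]
```

View pics/w2c.png

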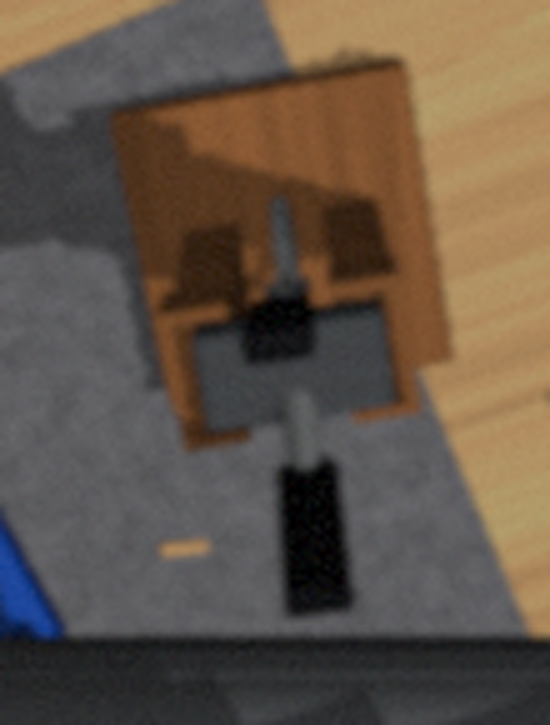

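```bash
python3 - <<'E'
from h import *
import pickle;c=pickle.load(open('w2.pkl','rb'))
f=lambda p:onz(c,(205+(p[0]+.5)/5-.5,140+(p[1]+.5)/5-.5),p[2])
B=[f((x,y,116)) for x,y in [(192,328),(388,303),(400,405),(208,435)]]
print(np.array(B),np.mean(B,0)); 
for a,b in ((1,0),(2,3)): d=B[a]-B[b];print(np.linalg.norm(d),np.arctan2(d[1],d[0]))
for a,b in ((0,3),(1,2)): d=B[a]-B[b];print(np.linalg.norm(d),np.arctan2(d[1],d[0]))
F=[f((x,y,8)) for x,y in [(110,112),(402,62),(448,358)]]
for a,b in ((1,0),(1,2)): d=F[a]-F[b];print('foot',np.linalg.norm(d),np.arctan2(d[1],d[0]))
print('foot c',(F[0]+F[2])/2)
# handle top ends (z=177)
print([f((x,y,177)) for x,y in [(288,612),(352,605)]], f((280,355,177)),f((280,298,177)))
E
```

```text
[[437.29 289.47 116.  ]
 [447.76 332.9  116.  ]
 [471.82 327.04 116.  ]
 [462.79 283.22 116.  ]] [454.91 308.16 116.  ]
44.679086270244305 1.3343958283340795
44.74582157239939 1.3674836946415434
26.249092920132387 2.9013348331911137
24.768694303884807 2.902809813684204
foot 83.4699139734896 1.3714043758796717
foot 89.22255110271662 2.9459335367261685
foot c [453.27 306.55   8.  ]
[array([481.18, 295.  , 177.  ]), array([484.31, 307.38, 177.  ])] [430.2  312.92 177.  ] [419.61 316.99 177.  ]
```

```bash
python3 -m jog '{"xyz":[[0.37,-0.96,0],[0.37,-0.96,0],[0.37,-0.96,0],[0.37,-0.96,0],[0.37,-0.96,0],[0.37,-0.96,0],[0.37,-0.96,0],[0.37,-0.96,0],[0.37,-0.96,0],[0.37,-0.96,0]],"angular":[[0,0,-0.5],[0,0,-0.5],[0,0,-0.5],[0,0,-0.5],[0,0,-0.5],[0,0,-0.5],[0,0,-0.5],[0,0,-0.5],[0,0,-0.5],[0,0,-0.5]]}'
python3 -m jog '{"xyz":[[0.37,-0.96,0],[0.37,-0.96,0],[0.37,-0.96,0],[0.37,-0.96,0],[0.37,-0.96,0],[0.37,-0.96,0],[0.37,-0.96,0],[0.37,-0.96,0],[0.37,-0.96,0],[0.37,-0.96,0]],"angular":[[0,0,-0.5],[0,0,-0.5],[0,0,-0.5],[0,0,-0.5],[0,0,-0.5],[0,0,-0.5],[0,0,-0.5],[0,0,-0.5],[0,0,-0.5],[0,0,-0.5]]}'
python3 -m jog '{"xyz":[[0.37,-0.96,0],[0.37,-0.96,0],[0.37,-0.96,0],[0.37,-0.96,0],[0,0,0],[0,0,0]],"angular":[[0,0,-0.5],[0,0,-0.5],[0,0,-0.5],[0,0,-0.5],[0,0,0],[0,0,0]]}'
python3 - <<'E'
from h import *
c=cam('wrist');im=capture('wrist')
import pickle;pickle.dump(c,open('w3.pkl','wb'));cv2.imwrite('pics/w3.png',im[:,:,::-1])
print(bot.get_obs()['joint_positions'])
E
```

```text
time: 2.25
tool_pos: [466.8, 127.3, 320.9]
tcp_rot: [-3.13, 0.015, 0.66]
contact_force: [0.6, -0.1, -0.2]
grip_width: 91.7
time: 3.25
tool_pos: [539.2, -65.4, 315.4]
tcp_rot: [-3.122, 0.023, 0.119]
contact_force: [0.2, 1.0, 0.3]
grip_width: 91.7
time: 3.85
tool_pos: [569.2, -142.5, 310.9]
tcp_rot: [-3.118, 0.031, -0.099]
contact_force: [-0.0, -0.2, 1.0]
grip_width: 91.7
[-0.38  0.44  1.15  0.01  1.59 -0.28]
```

View pics/w3.png

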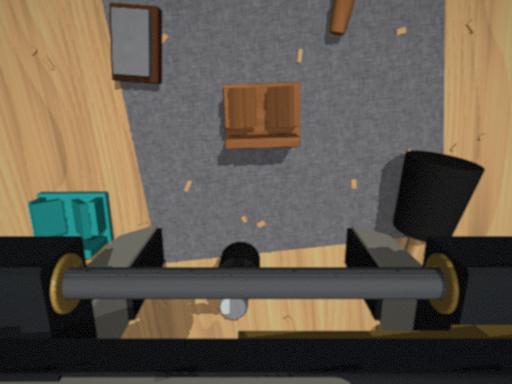

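```bash
python3 - <<'E'
from h import *
im=cv2.imread('pics/w3.png')[:,:,::-1]
crop(im,212,72,312,160,7,'w3c.png')
E
```

```text
(no output)
```

View pics/w3c.png

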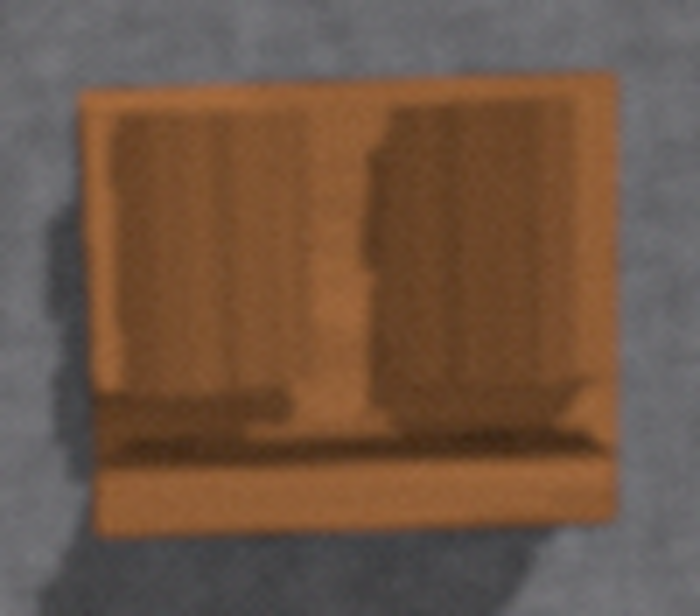

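```bash
python3 - <<'E'
from h import *
import pickle;c=pickle.load(open('w3.pkl','rb'))
f=lambda x,y,z:onz(c,(212+(x+.5)/7-.5,72+(y+.5)/7-.5),z)
L=f(95,468,62);R=f(618,457,62);l=f(98,537,62);r=f(614,523,62)
M=(L+R+l+r)/4
for a,b in((L,R),(l,r)): d=b-a;print(np.linalg.norm(d),np.arctan2(d[1],d[0]))
print(M,np.linalg.norm((L+R-l-r)/2))
yaw=np.pi/2+np.arctan2(*( (R-L+r-l)[[1,0]])); x=np.array([np.cos(yaw),np.sin(yaw),0]);print('yaw',yaw,'origin',M+41*x)
for z in(0,10,20,50):
  a,b=f(82,92,z),f(617,73,z);d=b-a;m=(a+b)/2;print(z,np.linalg.norm(d),np.arctan2(d[1],d[0]),m,m-24*x, (m-M)@x)
# also stub in fingers
print(bot.get_obs()['time'],onz(c,(234,308),124))
E
```

```text
88.58346017428595 -0.0744804442387413
88.03887995243895 -0.06735982755146233
[ 573.29 -121.19   62.  ] 11.453502545082802
yaw 1.499865213343397 origin [576.19 -80.29  62.  ]
0 100.39647840005821 -0.06608543163396566 [578.03 -51.35   0.  ] [576.33 -75.29   0.  ] 70.00080968773997
10 98.26155688557184 -0.06608543163396567 [578.09 -51.79  10.  ] [576.39 -75.73  10.  ] 69.56332542395894
20 96.12663537108534 -0.06608543163396562 [578.15 -52.23  20.  ] [576.44 -76.17  20.  ] 69.12584116017791
50 89.72187082762622 -0.06608543163396557 [578.32 -53.56  50.  ] [576.62 -77.5   50.  ] 67.81338836883481
3.9 [ 524.31 -300.39  124.  ]
```

```bash
cat >> h.py <<'E'
from scipy.spatial.transform import Rotation as Ro
def Rtool(psi,tilt):
    # tool pointing in azimuth psi, tilt from vertical (neg = pointing away), camera above for tilt>0
    z=np.array([np.cos(psi)*np.sin(tilt),np.sin(psi)*np.sin(tilt),-np.cos(tilt)])
    x=np.array([np.sin(psi),-np.cos(psi),0.]);return np.c_[x,np.cross(z,x),z]
def go(p,R,n=None,quiet=False):
    o=bot.get_obs();Rc=Ro.from_euler('xyz',o['tcp_rot']).as_matrix()
    d=(np.asarray(p)-o['tool_pos'])/20;w=np.degrees(Ro.from_matrix(R@Rc.T).as_rotvec())/6
    m=max(np.abs(d).max(),np.abs(w).max()); k=n or max(1,int(np.ceil(m)))
    print('t',round(o['time'],2),'F',o['contact_force'],'grip',round(o['grip_width'],1),'j',o['joint_positions'])
    print('total d',d*20,'w deg',w*6,'rows',k,'| xyz',np.round(d/k,3),'ang',np.round(w/k,3))
E
python3 - <<'E'
from h import *
R=Rtool(0,np.pi/4);g=np.array([523.8,-300,78])+19*R[:,2]
print(g); go(g-100*R[:,2],R)
E
```

```text
[ 537.24 -300.     64.56]
t 3.9 F [-0.45  0.81 -0.38] grip 91.7 j [-0.38  0.44  1.15  0.01  1.59 -0.28]
total d [-102.62 -157.65 -175.57] w deg [ 30.72 -36.63 -80.57] rows 14 | xyz [-0.37 -0.56 -0.63] ang [ 0.37 -0.44 -0.96]
```

```bash
python3 -m jog '{"xyz":[[-0.36,-0.55,-0.3],[-0.36,-0.55,-0.3],[-0.36,-0.55,-0.3],[-0.36,-0.55,-0.3],[-0.36,-0.55,-0.3],[-0.36,-0.55,-0.3],[-0.36,-0.55,-0.3],[-0.36,-0.55,-0.3],[-0.36,-0.55,-0.3],[-0.36,-0.55,-0.3]],"angular":[[0.37,-0.44,-0.96],[0.37,-0.44,-0.96],[0.37,-0.44,-0.96],[0.37,-0.44,-0.96],[0.37,-0.44,-0.96],[0.37,-0.44,-0.96],[0.37,-0.44,-0.96],[0.37,-0.44,-0.96],[0.37,-0.44,-0.96],[0.37,-0.44,-0.96]]}'
python3 - <<'E'
from h import *
R=Rtool(0,np.pi/4);g=np.array([523.8,-300,78])+19*R[:,2]
go(g-100*R[:,2],R)
E
```

```text
time: 4.9
tool_pos: [496.0, -240.8, 251.6]
tcp_rot: [-2.536, -0.118, -1.18]
contact_force: [-0.2, -0.7, 1.3]
grip_width: 91.9
t 4.9 F [-0.19 -0.75  1.29] grip 91.9 j [-0.91  0.19  1.83  0.7   0.95 -0.13]
total d [ -29.47  -59.23 -116.3 ] w deg [  8.65  -8.85 -21.72] rows 6 | xyz [-0.25 -0.49 -0.97] ang [ 0.24 -0.25 -0.6 ]
```

```bash
python3 - <<'E'
from h import *
R=Rtool(0,np.radians(50));g=np.array([523.8,-300,79])+19*R[:,2]
go(g-90*R[:,2],R)
E
```

```text
t 4.9 F [-0.19 -0.75  1.29] grip 91.9 j [-0.91  0.19  1.83  0.7   0.95 -0.13]
total d [ -26.58  -59.23 -126.94] w deg [  9.6  -13.78 -21.36] rows 7 | xyz [-0.19 -0.42 -0.91] ang [ 0.23 -0.33 -0.51]
```

```bash
python3 -m jog '{"xyz":[[-0.3,-0.42,-0.7],[-0.3,-0.42,-0.9],[-0.3,-0.42,-0.9],[-0.2,-0.42,-0.9],[-0.2,-0.42,-0.9],[-0.1,-0.42,-0.9],[0,-0.42,-0.9],[0,0,0]],"angular":[[0.23,-0.33,-0.51],[0.23,-0.33,-0.51],[0.23,-0.33,-0.51],[0.23,-0.33,-0.51],[0.23,-0.33,-0.51],[0.23,-0.33,-0.51],[0.23,-0.33,-0.51],[0,0,0]]}'
python3 - <<'E'
from h import *
R=Rtool(0,np.radians(50));g=np.array([523.8,-300,79])+19*R[:,2]
go(g-90*R[:,2],R)
c=cam('wrist');im=capture('wrist')
cv2.imwrite('pics/w4.png',im[:,:,::-1])
print(proj(c,(523.8,-300,124)),proj(c,(523.8,-300,79)))
E
```

```text
time: 5.7
tool_pos: [466.1, -293.4, 128.4]
tcp_rot: [-2.259, -0.0, -1.585]
contact_force: [0.4, 1.0, 0.6]
grip_width: 91.9
t 5.7 F [0.43 1.02 0.62] grip 91.9 j [-1.13  0.43  2.2   1.54  0.77 -0.88]
total d [ 3.3  -6.62 -3.77] w deg [0.03 0.57 0.79] rows 1 | xyz [ 0.17 -0.33 -0.19] ang [0.   0.09 0.13]
[263.84 160.68] [262.34 200.47]
```

View pics/w4.png

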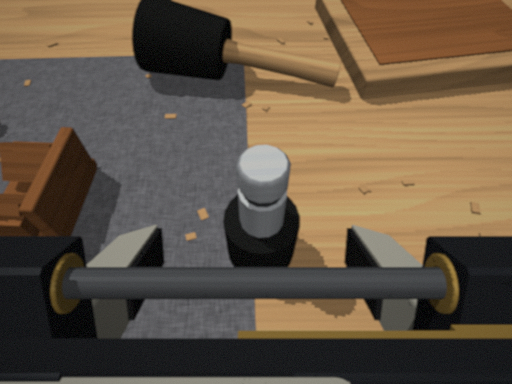

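```bash
python3 -m jog '{"xyz":[[0.17,-0.33,-0.19],[0.7,0,-0.6],[0.7,0,-0.6],[0.7,0,-0.6],[0.7,0,-0.6],[0.7,0,-0.6],[0,0,0]],"angular":[[0,0.1,0.12],[0,0,0],[0,0,0],[0,0,0],[0,0,0],[0,0,0],[0,0,0]]}'
python3 - <<'E'
from h import *
R=Rtool(0,np.radians(50));g=np.array([523.8,-300,79])+19*R[:,2]
go(g,R)
E
```

```text
time: 6.45
tool_pos: [549.4, -296.5, 76.9]
tcp_rot: [-2.261, -0.021, -1.547]
contact_force: [0.6, -0.8, -0.1]
grip_width: 92.0
t 6.45 F [ 0.57 -0.77 -0.1 ] grip 92.0 j [-0.96  0.61  2.07  1.73  0.7  -0.98]
total d [-11.    -3.48 -10.1 ] w deg [ 1.18  0.45 -1.34] rows 1 | xyz [-0.55 -0.17 -0.51] ang [ 0.2   0.08 -0.22]
```

```bash
python3 -m jog '{"xyz":[[-0.3,-0.1,-0.3],[-0.3,-0.1,-0.3],[0,0,0]],"angular":[[0.1,0.04,-0.12],[0.1,0.04,-0.12],[0,0,0]]}'
python3 - <<'E'
from h import *
R=Rtool(0,np.radians(50));g=np.array([523.8,-300,79])+19*R[:,2]
go(g,R)
E
```

```text
time: 6.75
tool_pos: [537.2, -299.8, 67.7]
tcp_rot: [-2.268, -0.002, -1.57]
contact_force: [-0.4, 0.2, 0.5]
grip_width: 91.5
t 6.75 F [-0.42  0.22  0.53] grip 91.5 j [-0.98  0.62  2.09  1.75  0.7  -1.  ]
total d [ 1.14 -0.24 -0.94] w deg [ 0.11  0.08 -0.06] rows 1 | xyz [ 0.06 -0.01 -0.05] ang [ 0.02  0.01 -0.01]
```

Good position. Close.

```bash
python3 -m jog '{"xyz":[[0,0,0],[0,0,0],[0,0,0],[0,0,0],[0,0,0],[0,0,0],[0,0,0],[0,0,0]],"angular":[[0,0,0],[0,0,0],[0,0,0],[0,0,0],[0,0,0],[0,0,0],[0,0,0],[0,0,0]]}' 1
python3 - <<'E'
from h import *
R=Rtool(0,np.radians(50));g=np.array([523.8,-300,79])+19*R[:,2]
go(g,R)
E
```

```text
time: 7.55
tool_pos: [536.3, -300.7, 68.9]
tcp_rot: [-2.267, -0.003, -1.571]
contact_force: [-0.9, 0.0, -3.4]
grip_width: 33.6
t 7.55 F [-0.88  0.   -3.37] grip 33.6 j [-0.98  0.62  2.09  1.75  0.7  -1.  ]
total d [ 2.05  0.72 -2.08] w deg [0.14 0.13 0.04] rows 1 | xyz [ 0.1   0.04 -0.1 ] ang [0.02 0.02 0.01]
```

```bash
cat >> h.py <<'E'
import json
SEAT=np.array([576.2,-80.5,60]);CY=1.503
XD=np.array([np.cos(CY),np.sin(CY),0])
def T(R,p):
    M=np.eye(4);M[:3,:3]=R;M[:3,3]=p;return M
def Tnow():
    o=bot.get_obs();return T(Ro.from_euler('xyz',o['tcp_rot']).as_matrix(),o['tool_pos'])
def objT(R,p): return T(R,p)
def place(off=(0,0,0)):
    """tool pose for drum lying at seat + off (in world)"""
    G=np.array(json.load(open('grasp.json')))
    # object's x axis upward-> z along XD
    z=XD;  x=np.array([0,0,-1.]) ;R=np.c_[x,np.cross(z,x),z]
    # upright-> object frame with x along psi=0 at grasp; rotating lays psi dir downward
    M=T(R,SEAT-28*XD+np.array(off)); return M@np.linalg.inv(G)
E
python3 - <<'E'
from h import *
t=Tnow(); O=T(np.eye(3),[523.8,-300.7,0]); json.dump((np.linalg.inv(t)@O).tolist(),open('grasp.json','w'))
m=place((0,0,0));print(m); go(m[:3,3]+[0,0,120],m[:3,:3])
E
```

```text
[[  1.    -0.05  -0.04 578.99]
 [ -0.07  -0.77  -0.64 -39.73]
 [  0.     0.64  -0.77  47.5 ]
 [  0.     0.     0.     1.  ]]
t 7.55 F [-0.88  0.   -3.37] grip 33.6 j [-0.98  0.62  2.09  1.75  0.7  -1.  ]
total d [ 42.69 260.99  98.63] w deg [-66.41  71.07  66.41] rows 14 | xyz [0.15 0.93 0.35] ang [-0.79  0.85  0.79]
```

```bash
python3 -m jog '{"xyz":[[0,0,0.3],[0,0,0.7],[0,0,1],[0,0,1],[0,0,1],[0,0,1],[0,0,1],[0,0,1],[0,0,1],[0,0,0.5]],"angular":[[0,0,0],[0,0,0],[0,0,0],[0,0,0],[0,0,0],[0,0,0],[0,0,0],[0,0,0],[0,0,0],[0,0,0]]}'
python3 - <<'E'
from h import *
m=place((0,0,0));go(m[:3,3]+[0,0,120],m[:3,:3],20)
E
```

```text
time: 8.55
tool_pos: [530.6, -296.0, 238.7]
tcp_rot: [-2.286, 0.007, -1.572]
contact_force: [-0.3, 0.4, -3.3]
grip_width: 33.3
t 8.55 F [-0.31  0.39 -3.34] grip 33.3 j [-0.98  0.26  1.95  1.16  0.76 -0.23]
total d [ 48.35 256.24 -71.23] w deg [-66.02  70.04  67.31] rows 20 | xyz [ 0.12  0.64 -0.18] ang [-0.55  0.58  0.56]
```

```bash
python3 -m jog '{"xyz":[[0.12,0.64,0],[0.12,0.64,0],[0.12,0.64,0],[0.12,0.64,0],[0.12,0.64,0],[0.12,0.64,0],[0.12,0.64,0],[0.12,0.64,0],[0.12,0.64,0],[0.12,0.64,0]],"angular":[[-0.55,0.58,0.56],[-0.55,0.58,0.56],[-0.55,0.58,0.56],[-0.55,0.58,0.56],[-0.55,0.58,0.56],[-0.55,0.58,0.56],[-0.55,0.58,0.56],[-0.55,0.58,0.56],[-0.55,0.58,0.56],[-0.55,0.58,0.56]]}'
python3 - <<'E'
from h import *
m=place((0,0,0));go(m[:3,3]+[0,0,120],m[:3,:3],10)
E
```

```text
time: 9.55
tool_pos: [546.0, -163.7, 236.9]
tcp_rot: [-3.1, -0.317, -0.8]
contact_force: [0.5, -0.0, -3.7]
grip_width: 33.4
t 9.55 F [ 0.53 -0.01 -3.71] grip 33.4 j [-0.38  0.26  1.66 -0.11  0.92  0.47]
total d [ 32.97 123.98 -69.35] w deg [-31.25  33.75  33.18] rows 10 | xyz [ 0.17  0.62 -0.35] ang [-0.52  0.56  0.55]
```

```bash
python3 -m jog '{"xyz":[[0.17,0.62,-0.1],[0.17,0.62,-0.1],[0.17,0.62,-0.1],[0.17,0.62,-0.2],[0.17,0.62,-0.2],[0.17,0.62,-0.3],[0.17,0.62,-0.3],[0.17,0.62,-0.3],[0.17,0.62,-0.3],[0.17,0.62,-0.3]],"angular":[[-0.52,0.56,0.55],[-0.52,0.56,0.55],[-0.52,0.56,0.55],[-0.52,0.56,0.55],[-0.52,0.56,0.55],[-0.52,0.56,0.55],[-0.52,0.56,0.55],[-0.52,0.56,0.55],[-0.52,0.56,0.55],[-0.52,0.56,0.55]]}'
python3 - <<'E'
from h import *
m=place((0,0,0));go(m[:3,3]+[0,0,120],m[:3,:3],2)
im=capture('scene');crop(im,130,100,390,295,3,'s5.png');
E
```

```text
time: 10.55
tool_pos: [577.0, -32.8, 191.2]
tcp_rot: [2.421, 0.014, -0.055]
contact_force: [0.6, 0.0, -3.2]
grip_width: 33.3
t 10.55 F [ 0.58  0.   -3.15] grip 33.3 j [ 0.17  0.61  1.41 -0.71  1.38  0.45]
total d [  1.99  -6.92 -23.7 ] w deg [ 1.38 -0.94 -0.59] rows 2 | xyz [ 0.05 -0.17 -0.59] ang [ 0.12 -0.08 -0.05]
```

View pics/s5.png

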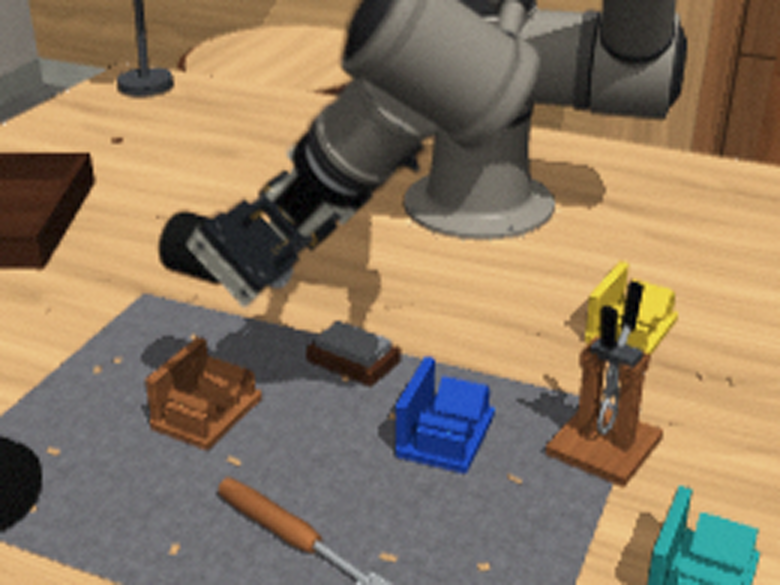

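```bash
python3 -m jog '{"xyz":[[0.05,-0.17,-0.6],[0.05,-0.17,-0.6],[0,0,-0.9],[0,0,-0.9],[0,0,0],[0,0,0]],"angular":[[0.12,-0.08,-0.05],[0.12,-0.08,-0.05],[0,0,0],[0,0,0],[0,0,0],[0,0,0]]}'
python3 - <<'E'
from h import *
m=place((0,0,0));go(m[:3,3]+[0,0,60],m[:3,:3],2)
c=cam('wrist');im=capture('wrist');cv2.imwrite('pics/w6.png',im[:,:,::-1])
s=capture('top');crop(s,250,110,350,210,6,'t6.png')
M=Tnow()@np.array(json.load(open('grasp.json')));print(M[:3,2],M[:3,3])
C=cam('top')
for a in (0,56,124):
  print(a,proj(c,M[:3,3]+a*M[:3,2]),(proj(C,M[:3,3]+a*M[:3,2])-[250,110])*6)
E
```

```text
time: 11.2
tool_pos: [577.2, -39.0, 123.2]
tcp_rot: [2.455, -0.001, -0.07]
contact_force: [-0.2, 0.5, -2.5]
grip_width: 33.2
t 11.2 F [-0.22  0.46 -2.45] grip 33.2 j [ 0.14  0.68  1.48 -0.71  1.25  0.54]
total d [  1.77  -0.75 -15.7 ] w deg [-0.53  0.06  0.27] rows 2 | xyz [ 0.04 -0.02 -0.39] ang [-0.04  0.01  0.02]
[0.07 1.   0.01] [ 572.38 -107.45  135.46]
0 [254.37 308.72] [334.61 314.53]
56 [254.71 279.07] [224.58 305.62]
124 [255.49 212.09] [ 91.15 294.81]
```

View pics/w6.png

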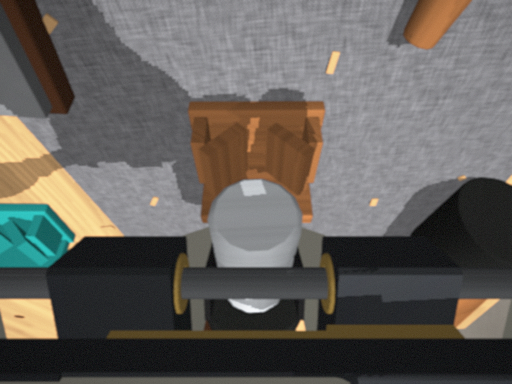

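View pics/t6.png

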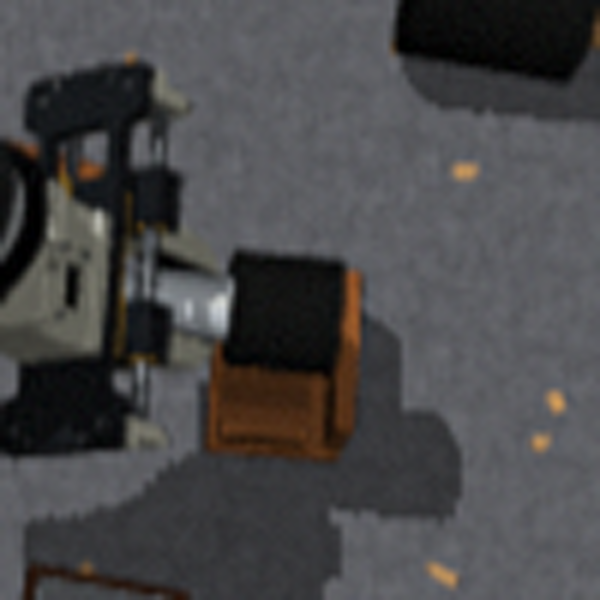

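```bash
python3 -m jog '{"xyz":[[0.05,-0.02,-0.7],[0.05,-0.02,-0.8],[0,0,-0.8],[0,0,-0.6],[0,0,-0.3],[0,0,0]],"angular":[[-0.05,0,0.02],[-0.05,0,0.02],[0,0,0],[0,0,0],[0,0,0],[0,0,0]]}'
python3 - <<'E'
from h import *
m=place((0,0,0));go(m[:3,3],m[:3,:3],1)
E
```

```text
time: 11.9
tool_pos: [579.7, -39.4, 54.5]
tcp_rot: [2.445, -0.004, -0.065]
contact_force: [0.9, 0.7, -2.9]
grip_width: 33.6
t 11.9 F [ 0.94  0.71 -2.94] grip 33.6 j [ 0.15  0.78  1.51 -0.76  1.15  0.64]
total d [-0.72 -0.35 -6.95] w deg [ 0.06  0.22 -0.02] rows 1 | xyz [-0.04 -0.02 -0.35] ang [ 0.01  0.04 -0.  ]
```

```bash
python3 -m jog '{"xyz":[[-0.04,-0.02,-0.1],[0,0,-0.1],[0,0,-0.1],[0,0,0]],"angular":[[0,0.04,0],[0,0,0],[0,0,0],[0,0,0]]}'
python3 - <<'E'
from h import *
m=place((0,0,0));go(m[:3,3],m[:3,:3],1)
E
```

```text
time: 12.3
tool_pos: [579.6, -39.7, 48.9]
tcp_rot: [2.445, -0.002, -0.065]
contact_force: [-0.0, 0.9, -3.8]
grip_width: 33.4
t 12.3 F [-0.04  0.91 -3.77] grip 33.4 j [ 0.15  0.79  1.52 -0.76  1.15  0.65]
total d [-0.64 -0.   -1.39] w deg [ 0.07  0.06 -0.03] rows 1 | xyz [-0.03 -0.   -0.07] ang [ 0.01  0.01 -0.01]
```

```bash
python3 -m jog '{"xyz":[[-0.03,0,-0.1],[0,0,-0.1],[0,0,0]],"angular":[[0,0,0],[0,0,0],[0,0,0]]}'
python3 -m jog '{"xyz":[[0,0,-0.08],[0,0,-0.05],[0,0,0]],"angular":[[0,0,0],[0,0,0],[0,0,0]]}'
```

```text
time: 12.6
tool_pos: [579.3, -39.7, 47.3]
tcp_rot: [2.443, -0.004, -0.065]
contact_force: [-1.2, -1.8, -1.5]
grip_width: 33.7
time: 12.9
tool_pos: [579.4, -39.7, 47.1]
tcp_rot: [2.44, -0.006, -0.066]
contact_force: [-0.8, -0.3, -1.0]
grip_width: 32.9
```

```bash
python3 -m jog '{"xyz":[[0,0,-0.06],[0,0,0],[0,0,0]],"angular":[[0,0,0],[0,0,0],[0,0,0]]}'
python3 -m jog '{"xyz":[[0,0,0],[0,0,0],[0,0,0],[0,0,0],[0,0,0],[0,0,0]],"angular":[[0,0,0],[0,0,0],[0,0,0],[0,0,0],[0,0,0],[0,0,0]]}' -1
python3 - <<'E'
from h import *
c=cam('wrist');im=capture('wrist');cv2.imwrite('pics/w7.png',im[:,:,::-1])
s=capture('top');crop(s,250,110,350,210,6,'t7.png')
E
```

```text
time: 13.2
tool_pos: [579.4, -39.6, 46.9]
tcp_rot: [2.439, -0.007, -0.066]
contact_force: [-1.7, 0.7, 2.3]
grip_width: 33.4
time: 13.8
tool_pos: [580.5, -40.0, 46.1]
tcp_rot: [2.44, -0.008, -0.065]
contact_force: [-0.1, 0.2, -0.2]
grip_width: 76.3
```

View pics/w7.png

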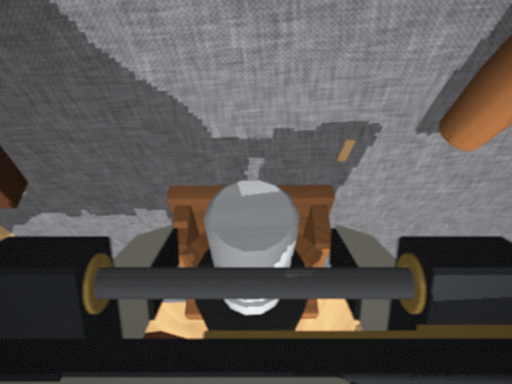

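View pics/t7.png

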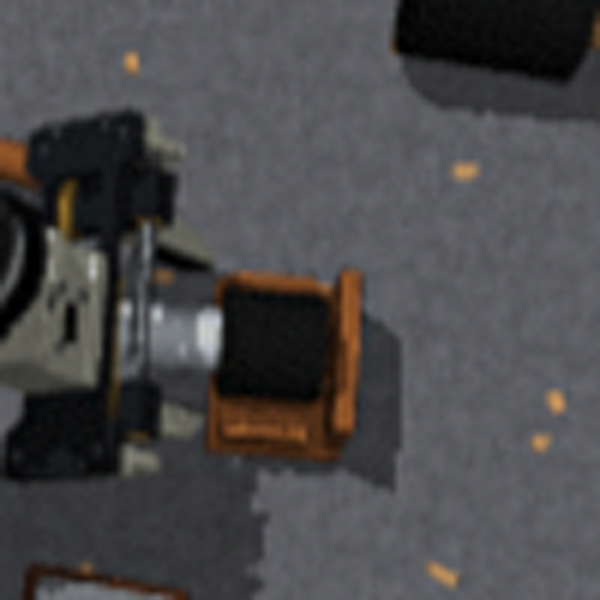

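```bash
python3 -m jog '{"xyz":[[0.02,0.3,0.38],[0.04,0.6,0.75],[0.04,0.6,0.75],[0.04,0.6,0.75],[0.04,0.6,0.75],[0.04,0.6,0.75],[0.04,0.6,0.75],[0.04,0.6,0.9],[0,0.6,0.9],[0,0,0]],"angular":[[0,0,0],[0,0,0],[0,0,0],[0,0,0],[0,0,0],[0,0,0],[0,0,0],[0,0,0],[0,0,0],[0,0,0]]}'
python3 - <<'E'
from h import *
c=cam('wrist');im=capture('wrist');cv2.imwrite('pics/w8.png',im[:,:,::-1])
import pickle;pickle.dump(c,open('w8.pkl','wb'))
s=capture('top');crop(s,250,110,350,210,6,'t8.png');cv2.imwrite('pics/top8.png',s[:,:,::-1])
print(bot.get_obs()['joint_positions'])
E
```

```text
time: 14.9
tool_pos: [585.6, 69.9, 189.6]
tcp_rot: [2.444, -0.009, -0.063]
contact_force: [0.1, 0.3, 0.3]
grip_width: 91.8
[ 0.31  0.68  1.28 -0.65  1.5   0.53]
```

View pics/w8.png

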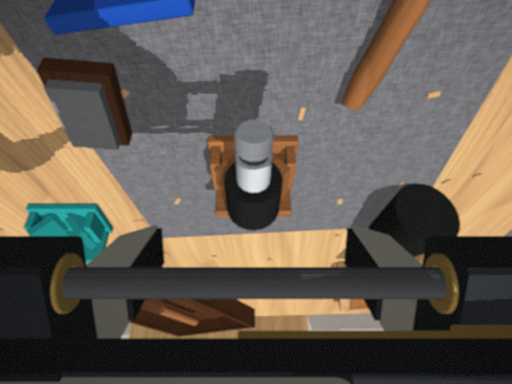

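View pics/t8.png

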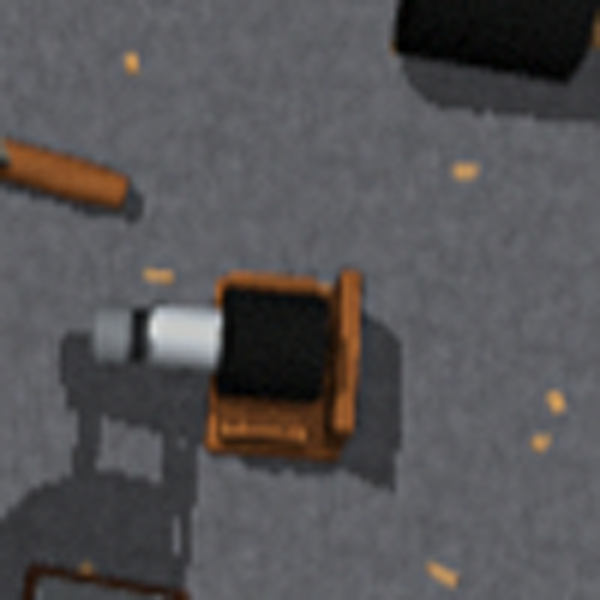

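```bash
python3 - <<'E'
from h import *
im=cv2.imread('pics/w8.png')[:,:,::-1]
crop(im,200,110,310,240,6,'w8c.png')
s=cv2.imread('pics/top8.png')[:,:,::-1]
crop(s,258,152,310,182,15,'t8c.png')
E
```

```text
(no output)
```

View pics/w8c.png

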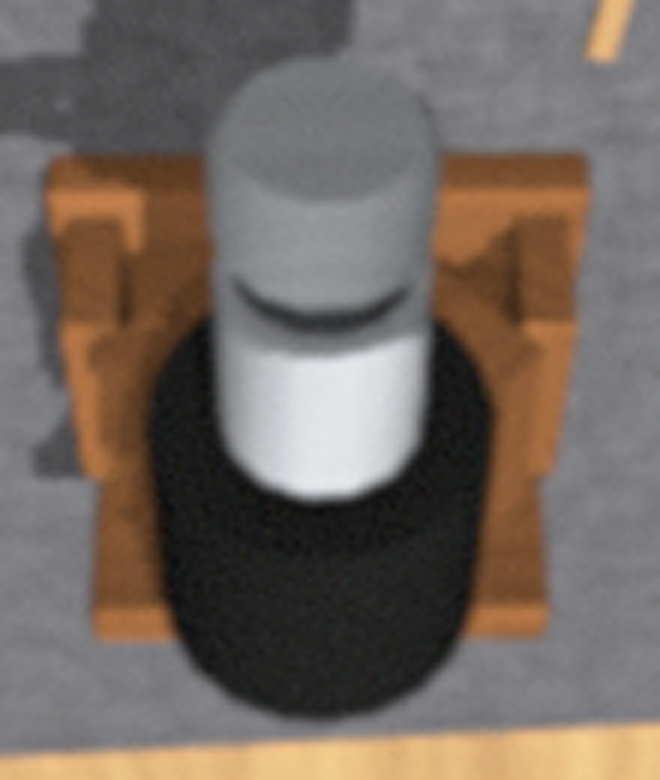

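View pics/t8c.png

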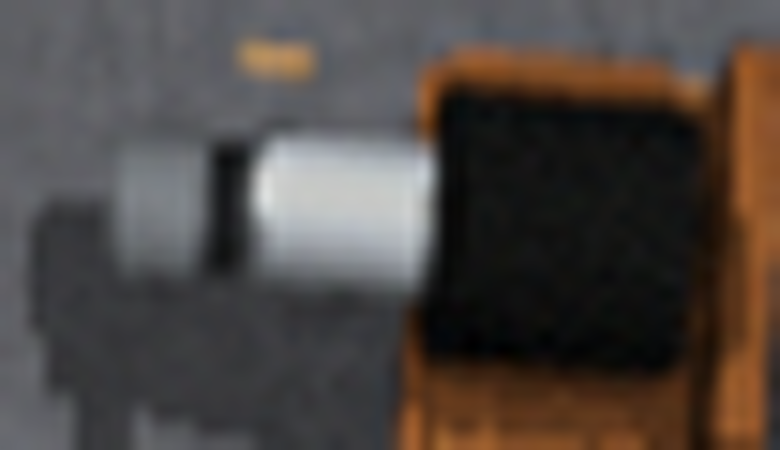

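```bash
python3 - <<'E'
from h import *
import pickle;c=pickle.load(open('w8.pkl','rb'));C=cam('top')
w=lambda x,y,z:onz(c,(200+(x+.5)/6-.5,110+(y+.5)/6-.5),z)
t=lambda x,y,z:onz(C,(258+(x+.5)/15-.5,152+(y+.5)/15-.5),z)
def r(n,P): d=P-SEAT; print(n,P,'along',d@XD,'lat',d@[XD[1],-XD[0],0])
r('w end centre',w(322,129,60))
r('w stub root bottom(z77)', w(322,498,77))  # stub top line meets drum at axial 56
r('t groove',t(230,207,75)); r('t end',t(113,207,62)); r('t end axis',t(150,208,60)); r('t root axis',t(420,212,60)); r('t root top',t(432,212,77))
r('t drum back',t(695,230,90)); r('t drum front',t(438,230,90))
P=SEAT+96*XD
u=proj(c,P);print('exp end in crop',(u-[200,110])*6+2.5)
E
```

```text
w end centre [582.42  16.59  60.  ] along 97.28618651242562 lat -0.36933649815112074
w stub root bottom(z77) [577.84 -51.77  77.  ] along 28.77086488880027 lat -0.30647770815153963
t groove [577.63  -9.27  75.  ] along 71.16055978406685 lat -3.399877475721249
t end [580.69  15.54  62.  ] along 96.12782941136447 lat -2.027651480837171
t end axis [581.05   7.52  60.  ] along 88.14613202990178 lat -1.1270341541051296
t root axis [580.7  -50.82  60.  ] along 29.913714300564862 lat 2.476286191775683
t root top [576.42 -52.25  77.  ] along 28.204842490931863 lat -1.691860494689155
t drum back [ 569.74 -106.7    90.  ] along -26.58168645866336 lat -4.667109207185857
t drum front [569.24 -52.6   90.  ] along 27.36713855161955 lat -8.834151711409735
exp end in crop [324.59 135.36]
```

```bash
cat >> h.py <<'E'
PX,PY,PYAW=454.5,307.7,1.36
def down(yaw): return Rtool(yaw+np.pi/2,0.)
E
python3 - <<'E'
from h import *
R=down(PYAW-np.pi/2);print(R);go([PX,PY,290],R,16)
E
```

```text
[[ 0.98 -0.21  0.  ]
 [-0.21 -0.98  0.  ]
 [ 0.   -0.   -1.  ]]
t 15.0 F [-0.47 -0.51 -1.14] grip 91.6 j [ 0.31  0.68  1.28 -0.65  1.5   0.53]
total d [-129.96  239.41  103.12] w deg [39.75 -5.25 -7.93] rows 16 | xyz [-0.41  0.75  0.32] ang [ 0.41 -0.06 -0.08]
```

```bash
python3 -m jog '{"xyz":[[-0.3,0.5,0.8],[-0.41,0.75,0.8],[-0.41,0.75,0.8],[-0.41,0.75,0.8],[-0.41,0.75,0.8],[-0.41,0.75,0.8],[-0.41,0.75,0.4],[-0.41,0.75,0],[-0.41,0.75,0],[-0.41,0.75,0]],"angular":[[0.41,-0.06,-0.08],[0.41,-0.06,-0.08],[0.41,-0.06,-0.08],[0.41,-0.06,-0.08],[0.41,-0.06,-0.08],[0.41,-0.06,-0.08],[0.41,-0.06,-0.08],[0.41,-0.06,-0.08],[0.41,-0.06,-0.08],[0.41,-0.06,-0.08]]}'
python3 - <<'E'
from h import *
R=down(PYAW-np.pi/2);go([PX,PY,280],R,6)
E
```

```text
time: 16.0
tool_pos: [497.3, 209.4, 280.0]
tcp_rot: [2.881, 0.006, -0.162]
contact_force: [-0.4, 0.5, 0.3]
grip_width: 92.1
t 16.0 F [-0.44  0.52  0.3 ] grip 92.1 j [ 0.38  0.43  1.26 -0.22  1.59  0.56]
total d [-42.84  98.35  -0.02] w deg [14.63 -3.11 -2.8 ] rows 6 | xyz [-0.36  0.82 -0.  ] ang [ 0.41 -0.09 -0.08]
```

```bash
python3 -m jog '{"xyz":[[-0.36,0.82,0],[-0.36,0.82,0],[-0.36,0.82,0],[-0.36,0.82,0],[-0.36,0.82,0],[-0.36,0.7,0],[0,0,0],[0,0,0]],"angular":[[0.41,-0.09,-0.08],[0.41,-0.09,-0.08],[0.41,-0.09,-0.08],[0.41,-0.09,-0.08],[0.41,-0.09,-0.08],[0.41,-0.09,-0.08],[0,0,0],[0,0,0]]}'
python3 - <<'E'
from h import *
R=down(PYAW-np.pi/2);go([PX,PY,280],R,1)
c=cam('wrist');im=capture('wrist');cv2.imwrite('pics/w9.png',im[:,:,::-1])
import pickle;pickle.dump(c,open('w9.pkl','wb'))
E
```

```text
time: 16.8
tool_pos: [449.6, 302.4, 269.8]
tcp_rot: [-3.141, 0.014, -0.223]
contact_force: [0.4, -1.1, -0.7]
grip_width: 91.8
t 16.8 F [ 0.43 -1.11 -0.69] grip 91.8 j [0.45 0.35 1.39 0.01 1.41 0.67]
total d [ 4.87  5.26 10.24] w deg [-0.22 -0.8   0.72] rows 1 | xyz [0.24 0.26 0.51] ang [-0.04 -0.13  0.12]
```

View pics/w9.png

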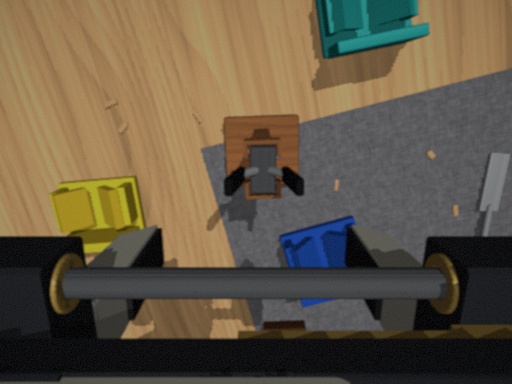

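```bash
python3 - <<'E'
from h import *
im=cv2.imread('pics/w9.png')[:,:,::-1]
crop(im,212,105,317,210,7,'w9c.png')
E
```

```text
(no output)
```

View pics/w9c.png

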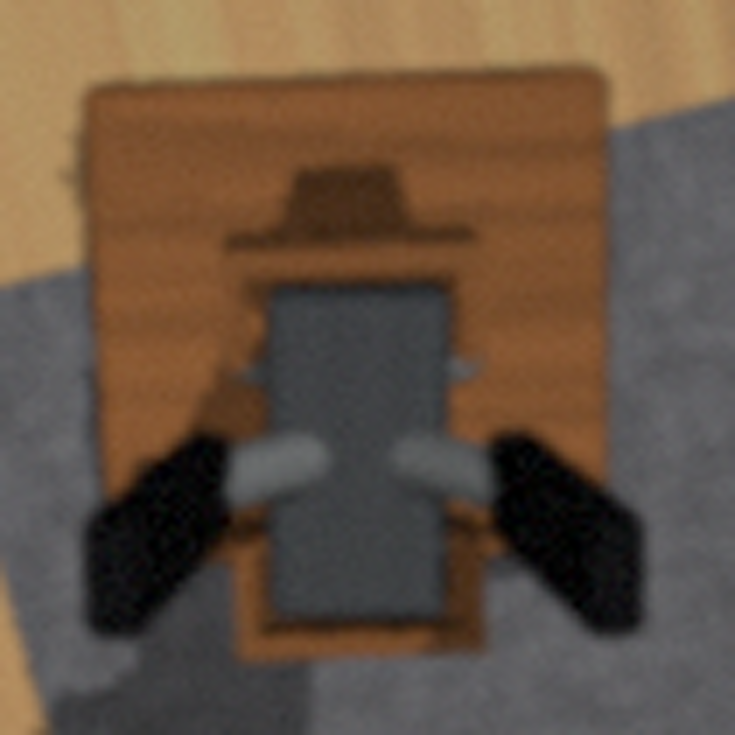

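```bash
python3 - <<'E'
from h import *
import pickle;c=pickle.load(open('w9.pkl','rb'))
f=lambda x,y,z:onz(c,(212+(x+.5)/7-.5,105+(y+.5)/7-.5),z)
B=[f(x,y,116) for x,y in [(268,289),(450,289),(442,617),(271,618)]]
print(np.mean(B,0));
for a,b in((0,1),(3,2),(3,0),(2,1)):
  d=B[b]-B[a];print(np.linalg.norm(d),np.arctan2(d[1],d[0]))
l=f(86,577,177);r=f(643,577,177);d=r-l;print('handles',(l+r)/2,np.linalg.norm(d),np.arctan2(d[1],d[0]))
F=[f(x,y,0) for x,y in [(88,88),(606,70)]];d=F[1]-F[0];print(np.linalg.norm(d),np.arctan2(d[1],d[0]))
for zz in (8,12):
  F=[f(x,y,zz) for x,y in [(88,88),(606,70)]];d=F[1]-F[0];print(np.linalg.norm(d))
E
```

```text
[455.95 305.36 116.  ]
23.741441815183045 -0.220898178526517
23.18679399728451 -0.21269701715165443
44.815266323675715 1.3534236151242165
44.62660106813175 1.3409922847289664
handles [456.12 305.71 177.  ] 60.43957482416576 -0.21906740581279685
90.58589217125453 -0.18810739299301985
88.89097680221354
88.04351911769298
```

```bash
sed -i 's/^PX,PY.*/PX,PY,PYAW=455.7,306.3,1.352/' h.py; python3 - <<'E'
from h import *
R=down(PYAW-np.pi/2);go([PX,PY,135],R,9)
E
```

```text
t 16.85 F [ 0.25  0.53 -0.9 ] grip 92.0 j [0.44 0.35 1.39 0.01 1.41 0.67]
total d [   6.01    3.84 -134.71] w deg [-0.23 -0.8   0.27] rows 9 | xyz [ 0.03  0.02 -0.75] ang [-0.   -0.01  0.01]
```

```bash
python3 -m jog '{"xyz":[[0.15,0.1,-0.3],[0.15,0.1,-0.6],[0,0,-0.75],[0,0,-0.75],[0,0,0]],"angular":[[-0.02,-0.07,0.02],[-0.02,-0.06,0.02],[0,0,0],[0,0,0],[0,0,0]]}'
python3 - <<'E'
from h import *
R=down(PYAW-np.pi/2);go([PX,PY,135],R,5)
E
```

```text
time: 17.35
tool_pos: [458.3, 304.5, 217.3]
tcp_rot: [3.136, -0.001, -0.221]
contact_force: [-0.4, -0.1, 0.8]
grip_width: 91.5
t 17.35 F [-0.38 -0.05  0.82] grip 91.5 j [ 0.45  0.4   1.47 -0.    1.28  0.67]
total d [ -2.57   1.83 -82.28] w deg [0.3  0.   0.12] rows 5 | xyz [-0.03  0.02 -0.82] ang [0.01 0.   0.  ]
```

```bash
python3 -m jog '{"xyz":[[-0.13,0.1,-0.4],[0,0,-0.7],[0,0,-0.8],[0,0,-0.8],[0,0,-0.8],[0,0,-0.4],[0,0,0]],"angular":[[0.05,0,0.02],[0,0,0],[0,0,0],[0,0,0],[0,0,0],[0,0,0],[0,0,0]]}'
python3 - <<'E'
from h import *
R=down(PYAW-np.pi/2);go([PX,PY,135],R,1)
E
```

```text
time: 18.05
tool_pos: [457.4, 307.1, 137.3]
tcp_rot: [-3.139, -0.004, -0.218]
contact_force: [-0.3, 0.3, 0.6]
grip_width: 91.6
t 18.05 F [-0.25  0.29  0.58] grip 91.6 j [ 0.45  0.47  1.59 -0.    1.08  0.67]
total d [-1.67 -0.76 -2.3 ] w deg [-0.11  0.27 -0.02] rows 1 | xyz [-0.08 -0.04 -0.12] ang [-0.02  0.04 -0.  ]
```

```bash
python3 -m jog '{"xyz":[[-0.08,-0.04,-0.1],[0,0,0]],"angular":[[-0.02,0.04,0],[0,0,0]]}'
python3 - <<'E'
from h import *
R=down(PYAW-np.pi/2);go([PX,PY,135],R,1)
im=capture('wrist');cv2.imwrite('pics/w10.png',im[:,:,::-1])
E
```

```text
time: 18.25
tool_pos: [456.3, 306.6, 136.3]
tcp_rot: [-3.141, -0.002, -0.218]
contact_force: [-0.4, -1.1, 0.7]
grip_width: 91.6
t 18.25 F [-0.39 -1.07  0.68] grip 91.6 j [ 0.45  0.47  1.59 -0.    1.08  0.67]
total d [-0.56 -0.25 -1.28] w deg [-0.03  0.1  -0.02] rows 1 | xyz [-0.03 -0.01 -0.06] ang [-0.    0.02 -0.  ]
```

View pics/w10.png

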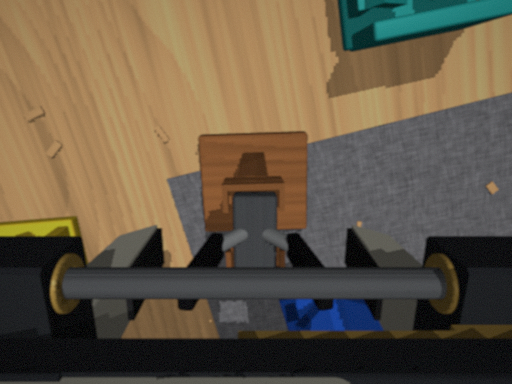

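Handles sit centred between the open fingers. Squeeze.

```bash
python3 -m jog '{"xyz":[[0,0,0],[0,0,0],[0,0,0],[0,0,0],[0,0,0],[0,0,0],[0,0,0],[0,0,0],[0,0,0],[0,0,0]],"angular":[[0,0,0],[0,0,0],[0,0,0],[0,0,0],[0,0,0],[0,0,0],[0,0,0],[0,0,0],[0,0,0],[0,0,0]]}' 1
python3 - <<'E'
from h import *
R=down(PYAW-np.pi/2);go([PX,PY,135],R,1)
E
```

```text
time: 19.3
tool_pos: [458.0, 307.6, 141.1]
tcp_rot: [-3.136, -0.008, -0.218]
contact_force: [-1.1, 0.2, 1.2]
grip_width: 37.0
t 19.3 F [-1.09  0.24  1.21] grip 37.0 j [ 0.45  0.47  1.58 -0.    1.08  0.67]
total d [-2.26 -1.31 -6.11] w deg [-0.23  0.5  -0.03] rows 1 | xyz [-0.11 -0.07 -0.3 ] ang [-0.04  0.08 -0.01]
```

```bash
python3 -m jog '{"xyz":[[0,0,0.2],[0,0,0.4],[0,0,0.5],[0,0,0.5],[0,0,0.5],[0,0,0.5]],"angular":[[0,0,0],[0,0,0],[0,0,0],[0,0,0],[0,0,0],[0,0,0]]}'
python3 - <<'E'
from h import *
R=down(PYAW-np.pi/2);go([458,307.6,280],R,8)
im=capture('scene');crop(im,290,140,370,270,4.5,'s11.png')
E
```

```text
time: 19.9
tool_pos: [457.2, 307.1, 195.8]
tcp_rot: [-3.138, -0.005, -0.218]
contact_force: [0.4, 0.2, -1.6]
grip_width: 36.7
t 19.9 F [ 0.39  0.16 -1.62] grip 36.7 j [ 0.45  0.41  1.51 -0.    1.22  0.67]
total d [ 0.77  0.47 84.16] w deg [-0.14  0.34 -0.03] rows 8 | xyz [0.01 0.   0.53] ang [-0.    0.01 -0.  ]
```

View pics/s11.png

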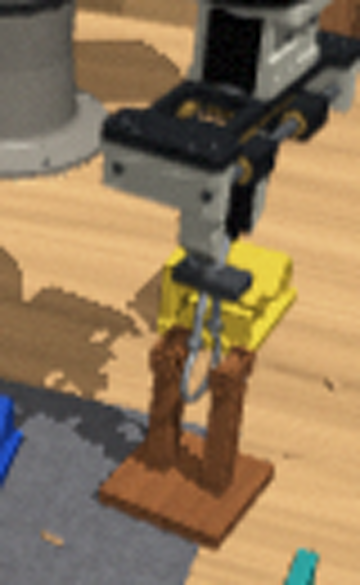

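Pliers held and rising cleanly between the posts.

```bash
python3 -m jog '{"xyz":[[0,0,0.7],[0,0,0.8],[0,0,0.8],[0,0,0.8],[0,0,0.8],[0,0,0.8],[0,0,0.8],[0,0,0]],"angular":[[0,0,0],[0,0,0],[0,0,0],[0,0,0],[0,0,0],[0,0,0],[0,0,0],[0,0,0]]}'
python3 - <<'E'
from h import *
R=down(CY-np.pi/2);o=bot.get_obs()
go([500,200,310],R)
c=cam('wrist');im=capture('wrist');cv2.imwrite('pics/w12.png',im[:,:,::-1])
import pickle;pickle.dump((c,Tnow()),open('w12.pkl','wb'))
E
```

```text
time: 20.75
tool_pos: [457.4, 307.2, 315.0]
tcp_rot: [-3.134, -0.01, -0.218]
contact_force: [-0.2, -0.6, -1.8]
grip_width: 36.9
t 20.75 F [-0.25 -0.64 -1.85] grip 36.9 j [ 0.45  0.33  1.3  -0.    1.5   0.67]
total d [  42.6  -107.23   -5.04] w deg [-0.34  0.62  8.62] rows 6 | xyz [ 0.35 -0.89 -0.04] ang [-0.01  0.02  0.24]
```

View pics/w12.png

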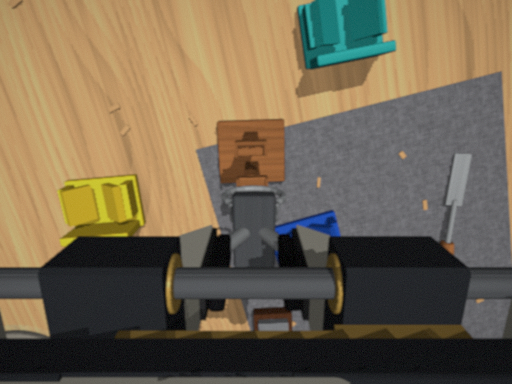

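```bash
python3 - <<'E'
from h import *
im=cv2.imread('pics/w12.png')[:,:,::-1]
crop(im,205,160,300,260,7,'w12c.png')
import pickle;c,t=pickle.load(open('w12.pkl','rb'))
z0=19+111.5-6
for p in [(0,0,105+0),(0,0,130),(20,0,105),(-25,0,105.5),(25,0,105.5),(0,0,30.5),(22,0,0)]:
  q=t@np.array([*p,1]);print(p,(proj(c,q[:3])-[205,160])*7+3)
E
```

```text
(0, 0, 105) [343.95 201.76]
(0, 0, 130) [343.8  147.14]
(20, 0, 105) [518.4  201.71]
(-25, 0, 105.5) [126.22 200.63]
(25, 0, 105.5) [561.62 200.51]
(0, 0, 30.5) [344.63 441.2 ]
(22, 0, 0) [648.45 596.04]
```

View pics/w12c.png

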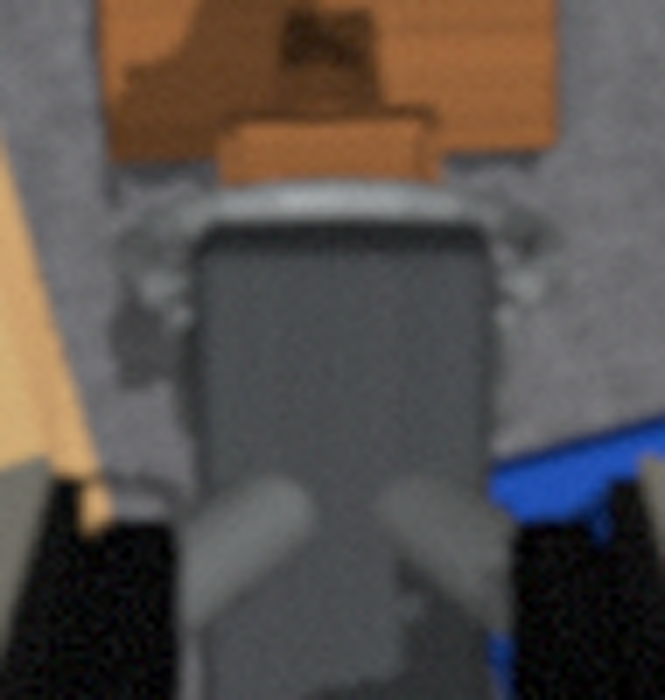

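```bash
python3 - <<'E'
from h import *
import pickle;c,t=pickle.load(open('w12.pkl','rb'))
P=lambda p:(proj(c,(t@np.array([*p,1]))[:3])-[205,160])*7+3
for p in [(12,-22,25),(-12,-22,25),(12,-22,37),(12,0,25),(0,0,121),(0,4,121),(25,0,98.5),(-25,4,98.5),(5,0,75)]: print(p,P(p))
E
```

```text
(12, -22, 25) [494.68 209.47]
(-12, -22, 25) [194.71 209.55]
(12, -22, 37) [486.01 170.51]
(12, 0, 25) [490.08 465.69]
(0, 0, 121) [343.85 165.76]
(0, 4, 121) [343.86 197.57]
(25, 0, 98.5) [567.13 217.5 ]
(-25, 4, 98.5) [121.72 251.78]
(5, 0, 75) [392.91 281.38]
```

```bash
cat >> h.py <<'E'
GR=np.array([580.8,-9.0,60.])
RC=np.array([0,3.7,98.6])
def ringgo(along,dz=0,lat=0,n=None,tip=0.):
    R=down(CY-np.pi/2)
    go(GR+along*XD+np.array([0,0,dz])+lat*np.array([XD[1],-XD[0],0])-R@RC,R,n)
E
python3 - <<'E'
from h import *
ringgo(60,150)
E
```

```text
t 20.8 F [-0.69 -0.16 -1.75] grip 36.9 j [ 0.45  0.33  1.3  -0.    1.5   0.67]
total d [ 128.16 -252.48   -5.03] w deg [-0.27  0.51  8.61] rows 13 | xyz [ 0.49 -0.97 -0.02] ang [-0.    0.01  0.11]
```

```bash
python3 -m jog '{"xyz":[[0.49,-0.8,0],[0.49,-0.95,0],[0.49,-0.95,0],[0.49,-0.95,0],[0.49,-0.95,0],[0.49,-0.95,0],[0.49,-0.95,0],[0.49,-0.95,0],[0.49,-0.95,0],[0.49,-0.95,0]],"angular":[[0,0.01,0.12],[0,0.01,0.12],[0,0.01,0.12],[0,0.01,0.12],[0,0.01,0.12],[0,0.01,0.12],[0,0.01,0.12],[0,0.01,0.12],[0,0.01,0.12],[0,0.01,0.12]]}'
python3 -m jog '{"xyz":[[0.49,-0.95,0],[0.4,-0.8,0],[0.2,-0.5,0],[0,0,0],[0,0,0]],"angular":[[0,0.01,0.1],[0,0.01,0.1],[0,0,0],[0,0,0],[0,0,0]]}'
python3 - <<'E'
from h import *
ringgo(60,150);ringgo(60,0)
E
```

```text
time: 21.8
tool_pos: [552.3, 114.3, 301.1]
tcp_rot: [3.14, 0.021, -0.082]
contact_force: [-0.7, -0.0, -2.1]
grip_width: 36.8
time: 22.3
tool_pos: [573.7, 65.2, 294.8]
tcp_rot: [3.139, 0.033, -0.064]
contact_force: [-0.5, -0.2, -0.9]
grip_width: 36.5
t 22.3 F [-0.46 -0.19 -0.86] grip 36.5 j [-0.02  0.42  1.22 -0.    1.54  0.05]
total d [ 11.46 -10.63  13.8 ] w deg [ 0.01 -1.89 -0.21] rows 1 | xyz [ 0.57 -0.53  0.69] ang [ 0.   -0.32 -0.04]
t 22.3 F [-0.46 -0.19 -0.86] grip 36.5 j [-0.02  0.42  1.22 -0.    1.54  0.05]
total d [  11.46  -10.63 -136.2 ] w deg [ 0.01 -1.89 -0.21] rows 7 | xyz [ 0.08 -0.08 -0.97] ang [ 0.   -0.04 -0.01]
```

```bash
python3 -m jog '{"xyz":[[0.2,-0.1,-0.5],[0.2,-0.1,-0.8],[0.1,0,-0.8],[0.1,0,-0.8],[0,0,-0.8],[0,0,-0.6],[0,0,0],[0,0,0]],"angular":[[0,-0.15,-0.03],[0,-0.15,0],[0,0,0],[0,0,0],[0,0,0],[0,0,0],[0,0,0],[0,0,0]]}'
python3 - <<'E'
from h import *
ringgo(60,0)
import pickle
c=cam('wrist');t=Tnow();a=[capture('wrist').astype(float) for _ in range(3)];im=np.mean(a,0).astype(np.uint8)
cv2.imwrite('pics/w13.png',im[:,:,::-1]);pickle.dump((c,t),open('w13.pkl','wb'))
crop(im,185,120,325,250,5.5,'w13c.png')
s=capture('scene');cv2.imwrite('pics/s13.png',s[:,:,::-1]);crop(s,180,120,300,260,5,'s13c.png')
s=capture('top');cv2.imwrite('pics/t13.png',s[:,:,::-1])
P=lambda p:(proj(c,(t@np.array([*p,1]))[:3])-[185,120])*5.5+2.25
for p in [(12,-22,25),(-12,-22,25),(12,-22,37),(0,0,121),(25,0,98.5),(-25,0,98.5)]: print(p,P(p))
E
```

```text
time: 23.1
tool_pos: [583.1, 68.7, 206.6]
tcp_rot: [-3.139, -0.001, -0.061]
contact_force: [-0.2, -0.1, -1.6]
grip_width: 37.0
t 23.1 F [-0.16 -0.05 -1.6 ] grip 37.0 j [-0.01  0.47  1.38  0.    1.29  0.05]
total d [  2.06 -14.1  -48.03] w deg [-0.13  0.04 -0.4 ] rows 3 | xyz [ 0.03 -0.23 -0.8 ] ang [-0.01  0.   -0.02]
(12, -22, 25) [504.01 385.87]
(-12, -22, 25) [266.46 385.81]
(12, -22, 37) [497.04 354.79]
(0, 0, 121) [384.12 349.95]
(25, 0, 98.5) [560.61 391.12]
(-25, 0, 98.5) [207.97 391.03]
```

View pics/w13c.png

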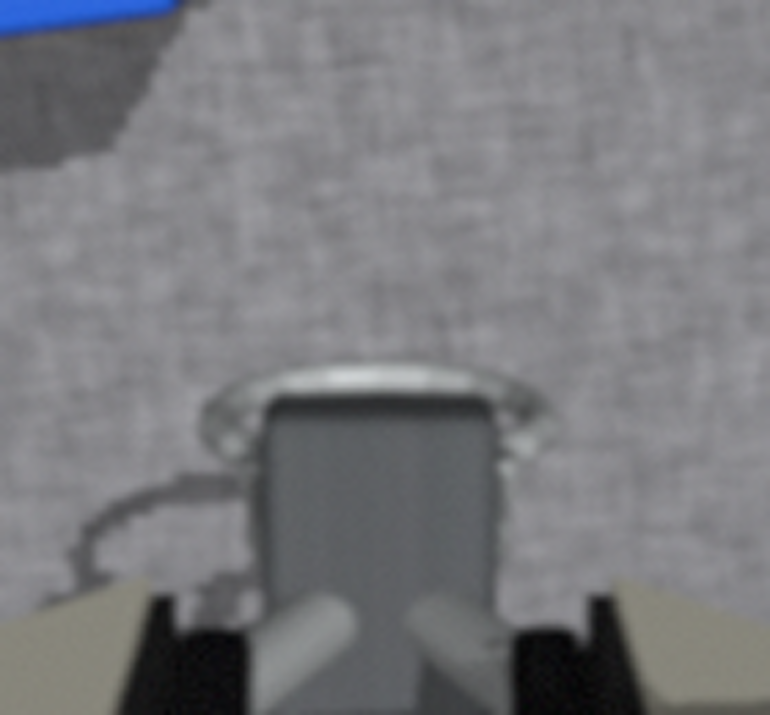

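View pics/s13c.png

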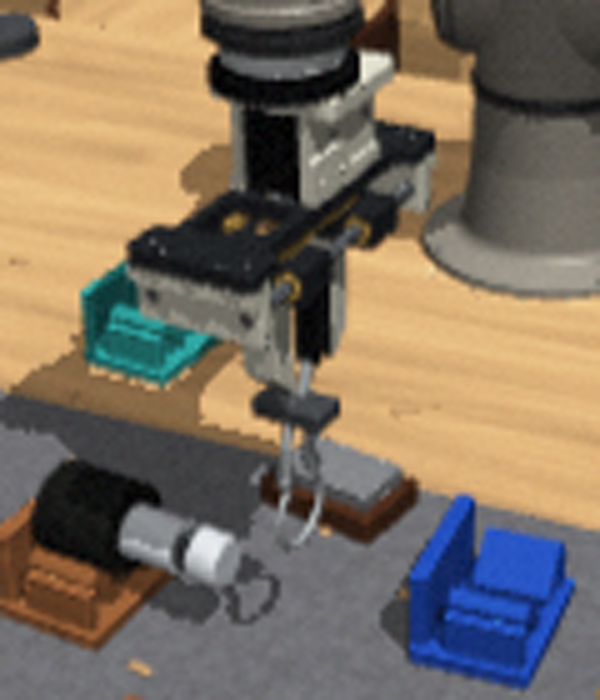

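```bash
python3 - <<'E'
from h import *
import pickle
S=cam('scene');c,t=pickle.load(open('w13.pkl','rb'))
s=cv2.imread('pics/s13.png')[:,:,::-1]
P=lambda X:(proj(S,X)-[215,205])*14+6.5
crop(s,215,195,255,242,14,'s13d.png')
P=lambda X:(proj(S,X)-[215,195])*14+6.5
for zc in (93.8,98.6):
  for y in (2.5,4.3):
    q=lambda a,b,cc:(t@np.array([a,b,cc,1]))[:3]
    print(zc,y,'bottom',P(q(-.8,y,zc+22.5)),'+x',P(q(21.7,y,zc)),'-x',P(q(-23.3,y,zc)))
E2=GR+25*XD
print('end centre',P(E2),'top',P(E2+[0,0,17]),'bot',P(E2-[0,0,17]),'right',P(E2+[17,-1,0]),'left',P(E2-[17,-1,0]),'groove top',P(GR+[0,0,14]))
E
```

```text
93.8 2.5 bottom [351.71 468.46] +x [290.   436.32] -x [403.45 322.53]
93.8 4.3 bottom [344.16 466.05] +x [282.29 433.86] -x [395.9  320.23]
98.6 2.5 bottom [352.57 487.39] +x [291.03 455.85] -x [404.18 341.71]
98.6 4.3 bottom [345.04 484.97] +x [283.34 453.39] -x [396.65 339.41]
end centre [143.87 526.83] top [139.31 461.83] bot [148.34 590.76] right [100.07 570.32] left [186.65 484.33] groove top [ 41.53 440.35]
```

View pics/s13d.png

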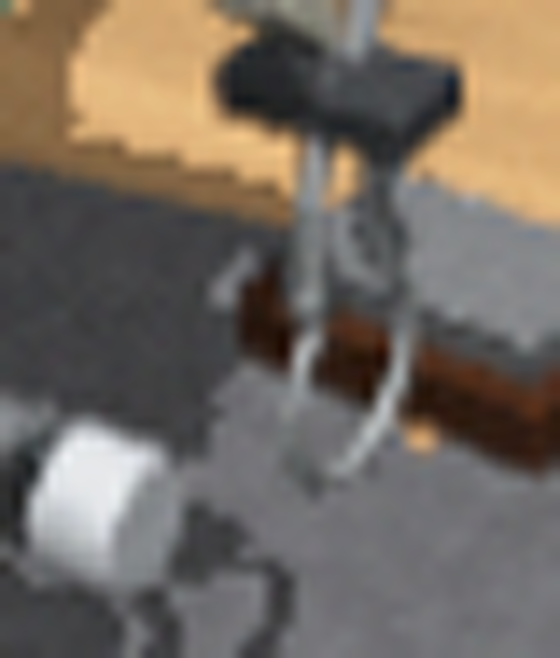

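```bash
sed -i 's/^RC=.*/RC=np.array([-0.9,4.2,98.2])/' h.py; python3 -m jog '{"xyz":[[0.1,-0.15,-0.6],[0.05,0,-0.7],[0,0,-0.6],[0,0,-0.3],[0,0,0],[0,0,0]],"angular":[[0,0,0],[0,0,0],[0,0,0],[0,0,0],[0,0,0],[0,0,0]]}'
python3 - <<'E'
from h import *
ringgo(50,0)
E
```

```text
time: 23.95
tool_pos: [587.0, 63.9, 160.1]
tcp_rot: [-3.14, -0.003, -0.062]
contact_force: [0.0, 0.6, -0.2]
grip_width: 36.7
t 23.95 F [ 0.    0.57 -0.15] grip 36.7 j [-0.02  0.52  1.44  0.    1.18  0.04]
total d [ -1.63 -18.91  -1.87] w deg [-0.11  0.17 -0.31] rows 1 | xyz [-0.08 -0.95 -0.09] ang [-0.02  0.03 -0.05]
```

```bash
python3 -m jog '{"xyz":[[-0.04,-0.4,-0.05],[-0.04,-0.4,-0.04],[0,0,0],[0,0,0]],"angular":[[-0.02,0.03,-0.05],[0,0,0],[0,0,0],[0,0,0]]}'
python3 - <<'E'
from h import *
ringgo(42,0)
import pickle
c=cam('wrist');t=Tnow();im=capture('wrist')
cv2.imwrite('pics/w14.png',im[:,:,::-1]);pickle.dump((c,t),open('w14.pkl','wb'))
crop(im,185,150,325,280,5,'w14c.png')
s=capture('scene');cv2.imwrite('pics/s14.png',s[:,:,::-1]);crop(s,200,195,250,242,14,'s14c.png')
E
```

```text
time: 24.35
tool_pos: [586.0, 46.1, 159.5]
tcp_rot: [3.141, -0.002, -0.068]
contact_force: [0.6, 0.3, -2.5]
grip_width: 37.1
t 24.35 F [ 0.63  0.35 -2.51] grip 37.1 j [-0.05  0.51  1.45 -0.    1.18  0.02]
total d [-1.2  -9.04 -1.35] w deg [0.05 0.13 0.03] rows 1 | xyz [-0.06 -0.45 -0.07] ang [0.01 0.02 0.01]
```

View pics/w14c.png

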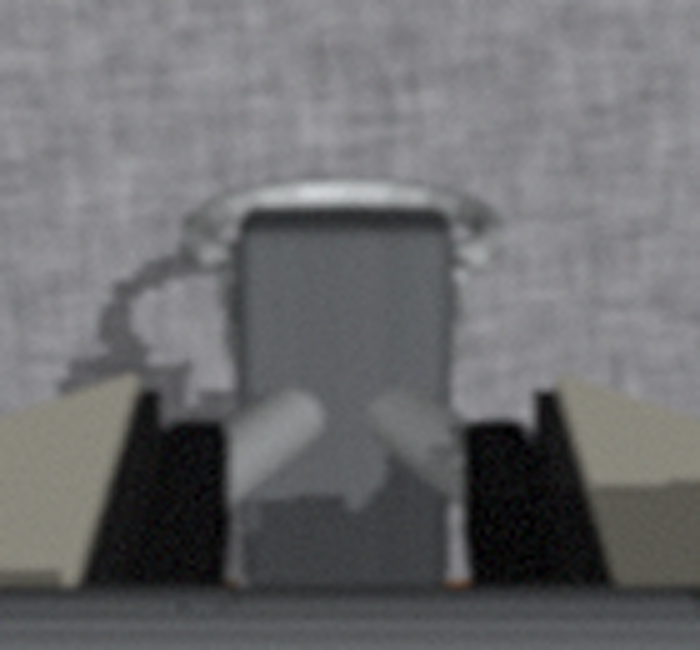

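View pics/s14c.png

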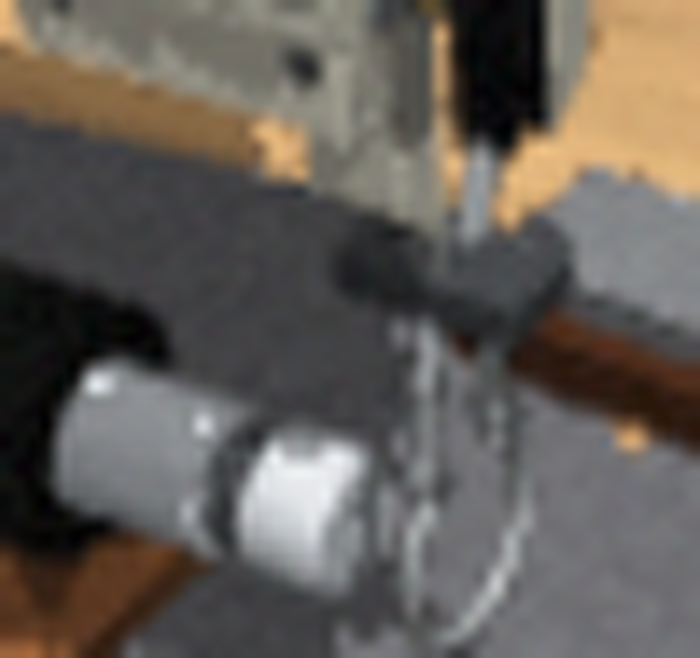

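```bash
python3 - <<'E'
from h import *
import pickle
S=cam('scene');c,t=pickle.load(open('w14.pkl','rb'))
for dx,dy,dz in [(0,0,0),(1,0,0),(0,1,0),(0,0,1)]:
  a=np.linspace(0,2*np.pi,120)
  q=np.array([(proj(S,(t@np.array([RC[0]+dx+22.5*np.cos(b),RC[1]+dy,RC[2]+dz+22.5*np.sin(b),1]))[:3])-[200,195])*14+6.5 for b in a])
  print((dx,dy,dz),'left',q[q[:,0].argmin()],'low',q[q[:,1].argmax()],'right',q[q[:,0].argmax()],'ctr',q.mean(0))
E2=GR+25*XD;P=lambda X:(proj(S,X)-[200,195])*14+6.5
print('end centre',P(E2),P(E2-[0,0,17]),P(E2+[0,0,17]),'groove top',P(GR+[0,0,17]))
E
```

```text
(0, 0, 0) left [397.35 608.11] low [426.27 662.68] right [512.1  509.53] ctr [454.71 559.67]
(1, 0, 0) left [394.72 610.74] low [423.71 665.31] right [509.64 512.01] ctr [452.17 562.23]
(0, 1, 0) left [393.26 606.69] low [422.24 661.26] right [508.1  508.19] ctr [450.67 558.29]
(0, 0, 1) left [397.59 611.98] low [426.5  666.46] right [512.28 513.32] ctr [454.92 563.5 ]
end centre [353.87 526.83] [358.34 590.76] [349.31 461.83] groove top [250.58 428.87]
```

```bash
python3 - <<'E'
from h import *
a=np.mean([capture('scene').astype(float) for _ in range(3)],0).astype(np.uint8)
crop(a,212,210,247,250,16,'s15c.png');print(bot.get_obs()['tool_pos'])
E
```

```text
[585.89  46.66 159.3 ]
```

View pics/s15c.png

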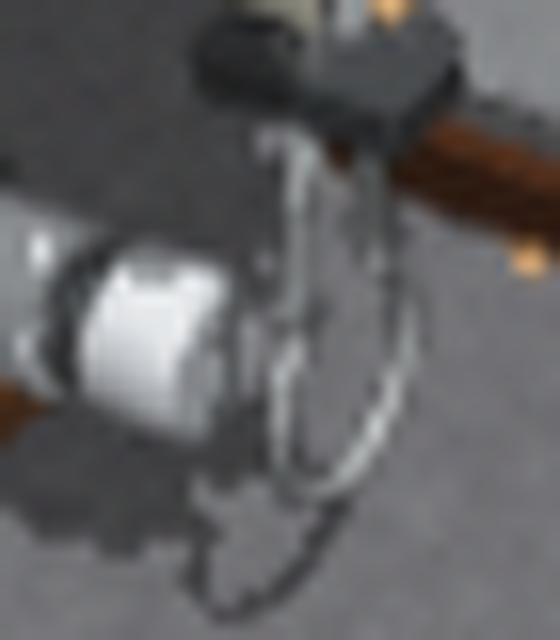

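```bash
python3 - <<'E'
from h import *
import pickle
S=cam('scene');t=Tnow()
P=lambda p:(proj(S,(t@np.array([*p,1]))[:3])-[212,210])*16+7.5
for z in (25,37):
  for x in(12,-12):
    for y in(22,-22): print(x,y,z,P((x,y+3,z)))
E2=GR+25*XD;Q=lambda X:(proj(S,X)-[212,210])*16+7.5
print(Q(E2),Q(E2+[0,0,17]),Q(E2-[0,0,17]),Q(E2+17*np.array([XD[1],-XD[0],0])),Q(E2-17*np.array([XD[1],-XD[0],0])))
E
```

```text
12 22 25 [175.33  73.75]
12 -22 25 [387.64 140.82]
-12 22 25 [248.9    7.68]
-12 -22 25 [458.94  72.36]
12 22 37 [179.25 129.81]
12 -22 37 [390.33 197.53]
-12 22 37 [252.32  63.19]
-12 -22 37 [461.15 128.51]
[212.49 362.16] [207.29 287.88] [217.61 435.22] [161.82 411.54] [262.   313.91]
```

```bash
python3 -m jog '{"xyz":[[0,0.2,-0.4],[0,0.2,-0.6],[0,0,-0.4],[0,0,0],[0,0,0]],"angular":[[0,0,0],[0,0,0],[0,0,0],[0,0,0],[0,0,0]]}'
```

```text
time: 25.1
tool_pos: [585.1, 56.3, 127.6]
tcp_rot: [3.141, 0.0, -0.066]
contact_force: [-0.1, -0.6, -1.5]
grip_width: 37.3
```

```bash
python3 -m jog '{"xyz":[[0,0,-0.1],[0,0,0]],"angular":[[0,0,0],[0,0,0]]}'
```

```text
time: 25.3
tool_pos: [585.2, 56.2, 125.5]
tcp_rot: [3.141, 0.0, -0.066]
contact_force: [0.1, -0.0, -1.2]
grip_width: 37.1
```

```bash
python3 -m jog '{"xyz":[[0,0,-0.1],[0,0,0]],"angular":[[0,0,0],[0,0,0]]}'
```

```text
time: 25.5
tool_pos: [585.5, 56.1, 123.8]
tcp_rot: [3.141, -0.001, -0.066]
contact_force: [0.3, -0.4, -0.5]
grip_width: 37.0
```

```bash
python3 -m jog '{"xyz":[[0,0,-0.08],[0,0,0]],"angular":[[0,0,0],[0,0,0]]}'; python3 -m jog '{"xyz":[[0,0,-0.06],[0,0,0]],"angular":[[0,0,0],[0,0,0]]}'
```

```text
time: 25.7
tool_pos: [585.7, 56.0, 122.4]
tcp_rot: [3.141, -0.001, -0.067]
contact_force: [-0.1, -0.0, -2.0]
grip_width: 37.0
time: 25.9
tool_pos: [585.8, 55.9, 121.2]
tcp_rot: [3.141, -0.002, -0.067]
contact_force: [-0.2, 0.7, -2.4]
grip_width: 37.1
```

```bash
python3 -m jog '{"xyz":[[0,0,-0.06],[0,0,0]],"angular":[[0,0,0],[0,0,0]]}'
```

```text
time: 26.1
tool_pos: [585.8, 55.9, 119.9]
tcp_rot: [3.141, -0.002, -0.067]
contact_force: [-0.4, -0.7, -1.6]
grip_width: 36.9
```

No contact at 119.9, so the ring is less than 95 mm below the TCP. Continue.

```bash
python3 -m jog '{"xyz":[[0,0,-0.06],[0,0,0]],"angular":[[0,0,0],[0,0,0]]}';python3 -m jog '{"xyz":[[0,0,-0.06],[0,0,0]],"angular":[[0,0,0],[0,0,0]]}'
```

```text
time: 26.3
tool_pos: [585.8, 55.9, 118.6]
tcp_rot: [3.141, -0.002, -0.067]
contact_force: [-0.1, 0.4, -1.1]
grip_width: 36.7
time: 26.5
tool_pos: [585.9, 55.9, 117.4]
tcp_rot: [3.141, -0.002, -0.067]
contact_force: [-0.8, -0.3, -1.8]
grip_width: 36.7
```

```bash
python3 -m jog '{"xyz":[[0,0,-0.06],[0,0,0]],"angular":[[0,0,0],[0,0,0]]}'
```

```text
time: 26.7
tool_pos: [586.2, 55.9, 117.1]
tcp_rot: [3.141, -0.003, -0.067]
contact_force: [-2.3, 1.0, 0.7]
grip_width: 36.7
```

```bash
python3 -m jog '{"xyz":[[0,0,-0.06],[0,0,0]],"angular":[[0,0,0],[0,0,0]]}'
```

```text
time: 26.9
tool_pos: [586.3, 56.0, 117.0]
tcp_rot: [3.141, -0.004, -0.067]
contact_force: [-1.0, 0.4, 1.4]
grip_width: 36.7
```

```bash
sed -i 's/^RC=.*/RC=np.array([-0.9,2.2,92.0])/' h.py; python3 -m jog '{"xyz":[[0,0,0.4],[0,0,0.7],[0,0,0.6],[0,0,0],[0,0,0]],"angular":[[0,0,0],[0,0,0],[0,0,0],[0,0,0],[0,0,0]]}'
python3 - <<'E'
from h import *
ringgo(42,0)
import pickle
c=cam('wrist');t=Tnow();im=capture('wrist')
cv2.imwrite('pics/w16.png',im[:,:,::-1])
crop(im,185,150,325,280,5,'w16c.png')
P=lambda p:(proj(c,(t@np.array([*p,1]))[:3])-[185,150])*5+2
a=np.linspace(0,2*np.pi,120)
for r in (25,22.5):
  q=np.array([P((RC[0]+r*np.cos(b),RC[1],RC[2]+r*np.sin(b))) for b in a]);print(r,q.min(0),q.max(0),q[30])
for p in [(12,-20,18.5),(-12,-20,18.5),(12,-20,30.5)]: print(p,P(p))
E
```

```text
time: 27.4
tool_pos: [586.3, 55.9, 152.3]
tcp_rot: [3.141, -0.004, -0.067]
contact_force: [-0.4, 0.6, -2.0]
grip_width: 36.8
t 27.4 F [-0.45  0.58 -2.03] grip 36.8 j [-0.03  0.52  1.45 -0.    1.16  0.03]
total d [ -1.59 -20.91  -0.32] w deg [ 0.04  0.21 -0.07] rows 2 | xyz [-0.04 -0.52 -0.01] ang [ 0.    0.02 -0.01]
25 [179.05 187.06] [507.93 284.37] [341.86 187.06]
22.5 [195.61 191.14] [491.34 278.58] [342.01 191.14]
(12, -20, 18.5) [461.65 235.32]
(-12, -20, 18.5) [239.03 235.26]
(12, -20, 30.5) [454.93 204.22]
```

View pics/w16c.png

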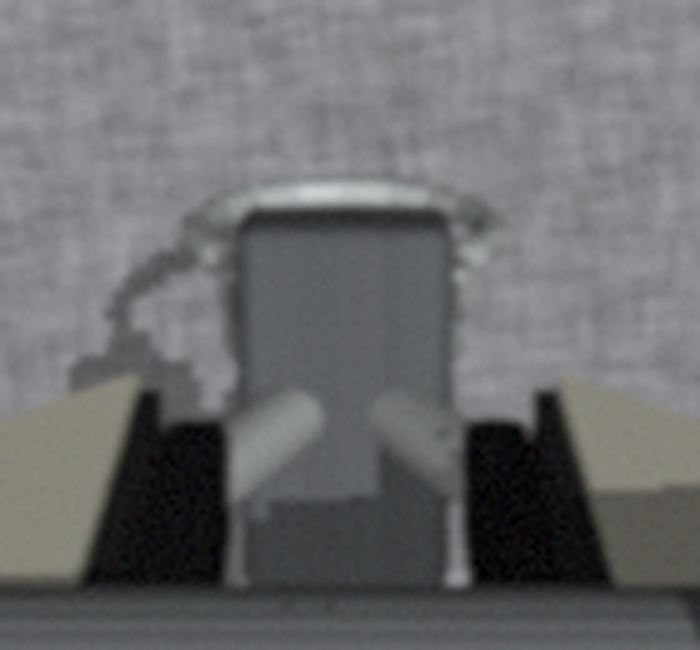

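```bash
python3 -m jog '{"xyz":[[-0.06,-0.4,0],[-0.05,-0.5,0],[-0.03,-0.5,0],[0,0,0],[0,0,0]],"angular":[[0.01,0.03,-0.01],[0,0,0],[0,0,0],[0,0,0],[0,0,0]]}'
python3 - <<'E'
from h import *
ringgo(33,0)
s=capture('scene');crop(s,200,195,250,250,12,'s17c.png')
S=cam('scene');t=Tnow();a=np.linspace(0,2*np.pi,120)
q=np.array([(proj(S,(t@np.array([RC[0]+22.5*np.cos(b),RC[1],RC[2]+22.5*np.sin(b),1]))[:3])-[200,195])*12+5.5 for b in a])
print('left',q[q[:,0].argmin()],'low',q[q[:,1].argmax()],'right',q[q[:,0].argmax()])
Q=lambda X:(proj(S,X)-[200,195])*12+5.5
E2=GR+25*XD;print(Q(E2),Q(E2+[0,0,17]),Q(E2-[0,0,17]))
E
```

```text
time: 27.95
tool_pos: [582.3, 24.6, 150.4]
tcp_rot: [-3.142, 0.003, -0.069]
contact_force: [-0.2, -0.0, -0.4]
grip_width: 37.1
t 27.95 F [-0.21 -0.01 -0.44] grip 37.1 j [-0.09  0.52  1.47 -0.    1.16 -0.02]
total d [1.74 1.48 1.57] w deg [-0.01 -0.16  0.05] rows 1 | xyz [0.09 0.07 0.08] ang [-0.   -0.03  0.01]
left [279.13 501.4 ] low [304.92 547.59] right [378.41 417.69]
[303.24 451.49] [299.34 395.78] [307.08 506.29]
```

View pics/s17c.png

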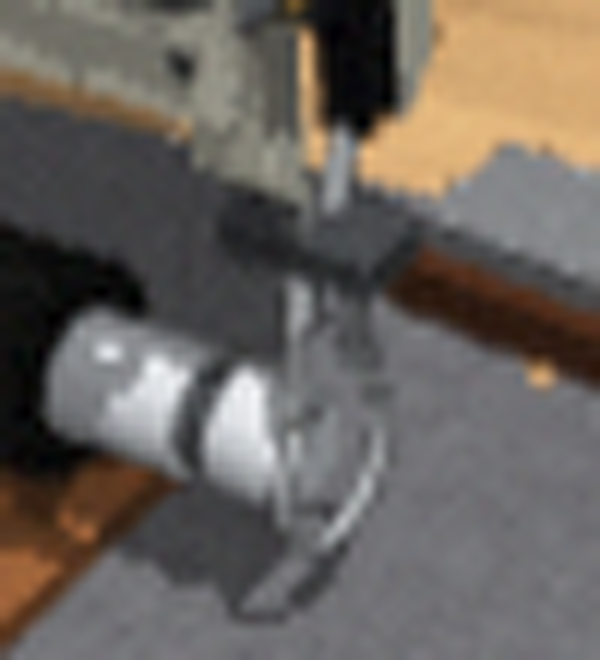

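```bash
python3 -m jog '{"xyz":[[0.09,0,0.08],[0,0,0],[0,0,0]],"angular":[[0,-0.03,0],[0,0,0],[0,0,0]]}'
python3 - <<'E'
from h import *
ringgo(25,0)
E
```

```text
time: 28.3
tool_pos: [584.4, 25.1, 152.2]
tcp_rot: [-3.141, -0.001, -0.068]
contact_force: [-0.2, 1.1, -1.8]
grip_width: 37.1
t 28.3 F [-0.2   1.08 -1.76] grip 37.1 j [-0.09  0.52  1.46  0.    1.16 -0.02]
total d [-0.86 -7.   -0.2 ] w deg [-0.02  0.04  0.01] rows 1 | xyz [-0.04 -0.35 -0.01] ang [-0.    0.01  0.  ]
```

```bash
python3 -m jog '{"xyz":[[-0.03,-0.15,0],[-0.015,-0.15,0],[-0.01,-0.15,0],[0,0,0]],"angular":[[0,0,0],[0,0,0],[0,0,0],[0,0,0]]}'
python3 - <<'E'
from h import *
ringgo(18,0)
E
```

```text
time: 28.7
tool_pos: [583.2, 15.8, 152.2]
tcp_rot: [-3.141, -0.001, -0.067]
contact_force: [0.2, 0.2, -1.2]
grip_width: 37.0
t 28.7 F [ 0.18  0.23 -1.15] grip 37.0 j [-0.1   0.51  1.47  0.    1.16 -0.04]
total d [-0.09 -4.73 -0.24] w deg [-0.01  0.04 -0.04] rows 1 | xyz [-0.   -0.24 -0.01] ang [-0.    0.01 -0.01]
```

```bash
python3 -m jog '{"xyz":[[-0.01,-0.15,0],[-0.01,-0.15,0],[-0.01,-0.15,0],[0,0,0]],"angular":[[0,0,0],[0,0,0],[0,0,0],[0,0,0]]}'
python3 - <<'E'
from h import *
ringgo(10,0)
o=bot.get_obs();print(o['moment'])
im=capture('wrist');crop(im,185,150,325,280,5,'w18c.png')
s=capture('scene');crop(s,200,195,250,250,12,'s18c.png')
E
```

```text
time: 29.1
tool_pos: [582.5, 5.8, 152.2]
tcp_rot: [-3.141, -0.001, -0.067]
contact_force: [-0.1, 0.0, -1.9]
grip_width: 37.0
t 29.1 F [-0.14  0.02 -1.92] grip 37.0 j [-0.12  0.51  1.47  0.    1.16 -0.05]
total d [ 0.05 -2.67 -0.2 ] w deg [-0.01  0.04 -0.02] rows 1 | xyz [ 0.   -0.13 -0.01] ang [-0.    0.01 -0.  ]
[-0.1  -0.   -0.01]
```

View pics/w18c.png

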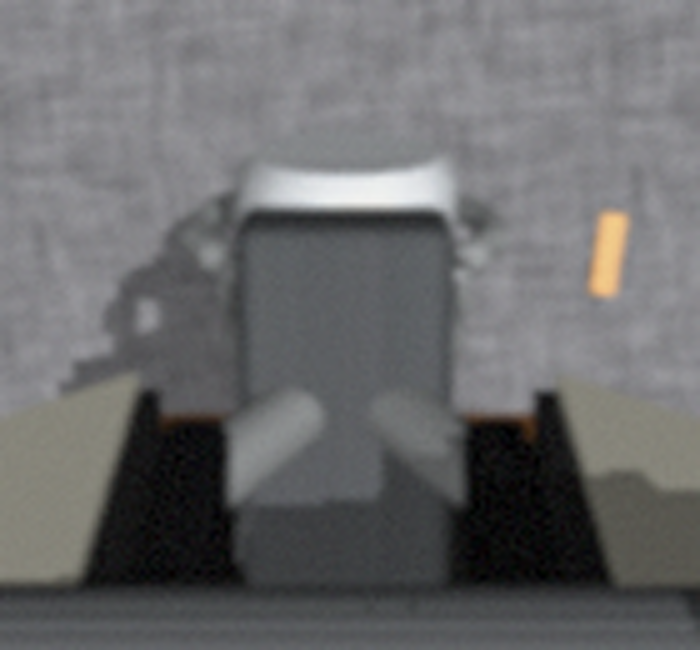

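View pics/s18c.png

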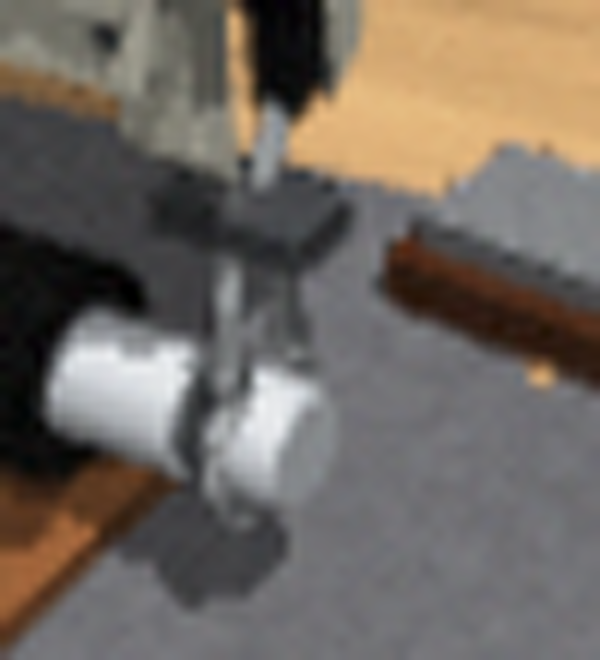

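```bash
python3 -m jog '{"xyz":[[0.03,-0.13,0],[0,-0.15,0],[-0.01,-0.15,0],[0,0,0]],"angular":[[0,0,0],[0,0,0],[0,0,0],[0,0,0]]}'
python3 - <<'E'
from h import *
ringgo(0,0,0.8)
E
```

```text
time: 29.6
tool_pos: [583.0, -3.0, 152.2]
tcp_rot: [-3.141, -0.001, -0.067]
contact_force: [-0.0, 0.0, -2.3]
grip_width: 36.9
t 29.6 F [-0.01  0.03 -2.25] grip 36.9 j [-0.14  0.51  1.47  0.    1.16 -0.07]
total d [-0.33 -3.94 -0.22] w deg [-0.02  0.05 -0.06] rows 1 | xyz [-0.02 -0.2  -0.01] ang [-0.    0.01 -0.01]
```

```bash
python3 -m jog '{"xyz":[[-0.01,-0.1,0],[-0.01,-0.09,0],[0,0,0],[0,0,0]],"angular":[[0,0,0],[0,0,0],[0,0,0],[0,0,0]]}'
python3 - <<'E'
from h import *
ringgo(0,0,0.8)
import pickle
c=cam('wrist');im=np.mean([capture('wrist').astype(float) for _ in range(3)],0).astype(np.uint8);crop(im,185,140,325,280,5,'w19c.png')
s=np.mean([capture('scene').astype(float) for _ in range(4)],0).astype(np.uint8);crop(s,200,205,240,250,15,'s19c.png')
s=np.mean([capture('top').astype(float) for _ in range(3)],0).astype(np.uint8);crop(s,240,140,310,190,10,'t19c.png')
t=Tnow();P=lambda X:(proj(c,X)-[185,140])*5+2
for n,a in(('end',25),('g+',5),('g-',-5)):
  X=GR+a*XD; print(n,'top',P(X+[0,0,17]),'lat',P(X+17*np.array([XD[1],-XD[0],0])),P(X-17*np.array([XD[1],-XD[0],0])))
E
```

```text
time: 30.0
tool_pos: [582.5, -7.2, 152.2]
tcp_rot: [-3.141, -0.001, -0.067]
contact_force: [0.4, -0.4, -1.3]
grip_width: 36.6
t 30.0 F [ 0.39 -0.43 -1.25] grip 36.6 j [-0.14  0.51  1.47  0.    1.16 -0.08]
total d [ 0.15  0.3  -0.2 ] w deg [-0.02  0.04 -0.05] rows 1 | xyz [ 0.01  0.01 -0.01] ang [-0.    0.01 -0.01]
end top [337.87 143.1 ] lat [452.69 118.45] [224.07 118.24]
g+ top [337.92 280.5 ] lat [450.31 247.73] [226.54 247.53]
g- top [337.95 346.88] lat [449.15 310.33] [227.74 310.14]
```

View pics/w19c.png

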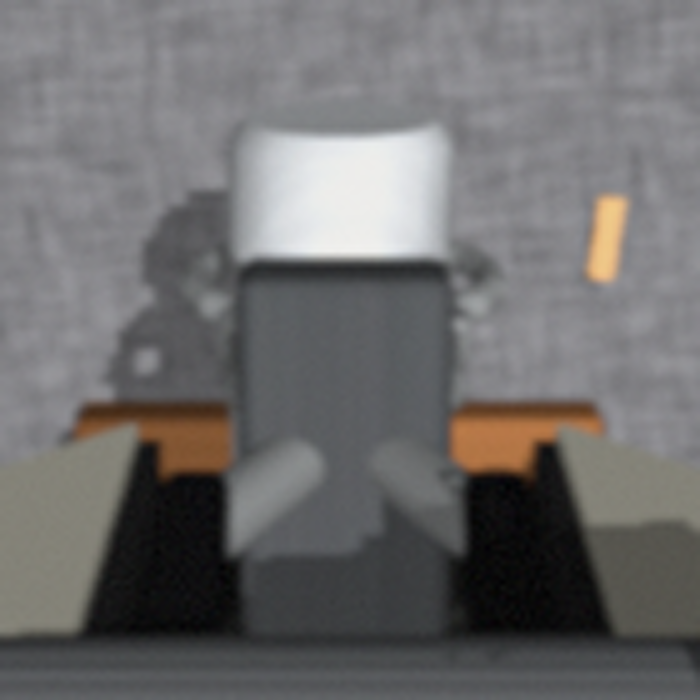

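View pics/s19c.png

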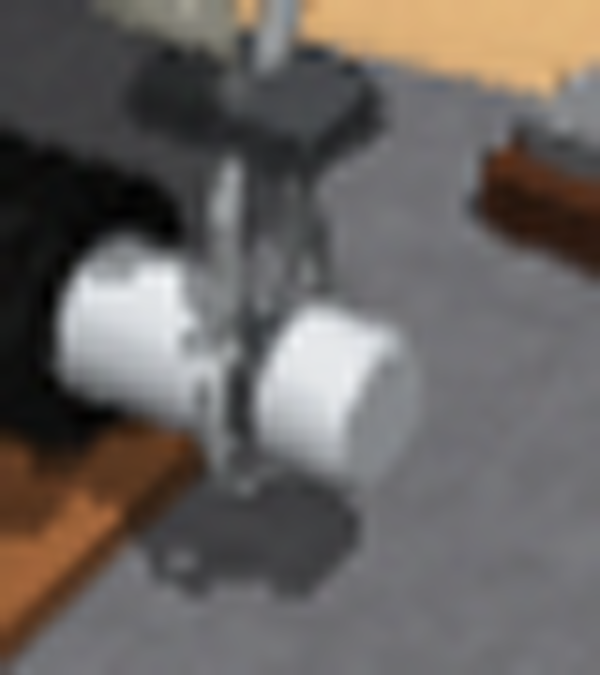

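View pics/t19c.png

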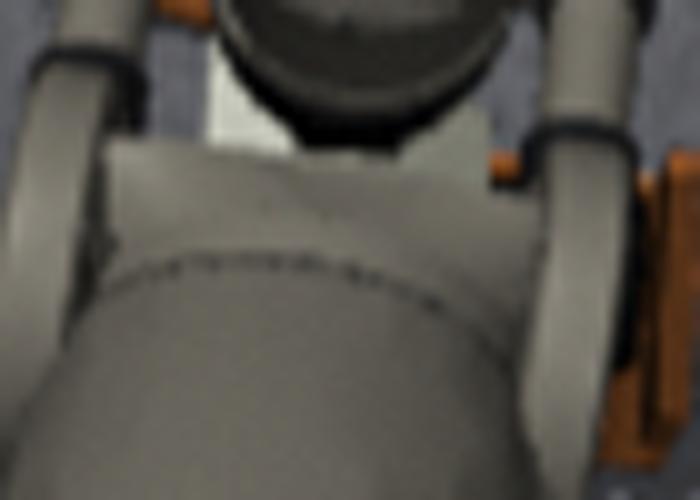

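```bash
python3 - <<'E'
from h import *
S=cam('scene');Q=lambda X:(proj(S,X)-[200,205])*15+7
L=np.array([XD[1],-XD[0],0])
def pt(a,r,th): return GR+a*XD+r*(np.cos(th)*L+np.sin(th)*np.array([0,0,1]))
for th in (-90,-60,-30,0,30):
  T_=np.radians(th)
  print(th,'ring0',Q(pt(0,22.5,T_)),'ring-4',Q(pt(-4,22.5,T_)),'shoulder-5',Q(pt(-5,17,T_)),'+5',Q(pt(5,17,T_)),'root',Q(pt(0,14,T_)))
print('end',Q(pt(25,0,0)),'root56',Q(pt(-43,17,0)))
E
```

```text
-90 ring0 [281.6  468.67] ring-4 [265.16 462.93] shoulder-5 [259.22 439.73] +5 [300.47 454.03] root [278.82 434.93]
-60 ring0 [249.17 486.98] ring-4 [232.64 481.16] shoulder-5 [234.6  453.34] +5 [276.04 467.8 ] root [258.62 446.14]
-30 ring0 [222.9  476.41] ring-4 [206.25 470.55] shoulder-5 [214.73 445.15] +5 [256.38 459.68] root [242.37 439.34]
0 ring0 [210.13 439.09] ring-4 [193.38 433.25] shoulder-5 [205.09 416.94] +5 [246.94 431.43] root [234.57 416.08]
30 ring0 [214.72 384.89] ring-4 [197.91 379.12] shoulder-5 [208.52 376.2 ] +5 [250.5  390.57] root [237.46 382.55]
end [379.18 414.49] root56 [ 49.1 362.9]
```

```bash
python3 -m jog '{"xyz":[[0,0,0],[0,0,0],[0,0,0]],"angular":[[0,0,0],[0,0,0],[0,0,0]]}'
python3 - <<'E'
from h import *
ringgo(0,0,0.8); print(np.abs(bot.get_obs()['dq']).max())
bot.close_job()
E
```

```text
time: 30.8
tool_pos: [582.5, -7.1, 152.2]
tcp_rot: [-3.141, -0.001, -0.067]
contact_force: [-0.4, 0.3, -1.4]
grip_width: 37.0
t 30.8 F [-0.41  0.31 -1.38] grip 37.0 j [-0.14  0.51  1.47  0.    1.16 -0.08]
total d [ 0.14  0.19 -0.2 ] w deg [-0.02  0.04 -0.06] rows 1 | xyz [ 0.01  0.01 -0.01] ang [-0.    0.01 -0.01]
0.001987671177525632
the job is handed in; nothing more can be done
```

I laid the drum in the wooden cradle, with its back end to the board and its stub over the open end, and let go of it. I then took the pliers by the handles, squeezed them, slid the ring over the stub to the groove, and handed in at 30.8 s while still holding it there.

**Last checks**
- The ring centre was within about 0.3 mm of the pose I worked out for the groove, measured with the ring's position in the grip. The scene picture puts it about 0 to 1 mm from mid-groove.
- In the wrist picture the ring is centred sideways on the stub.
- The only force on the tool was about the pliers' own weight (1.4 N), so nothing suggests the ring is resting on anything.
- The arm was standing still, and the finger opening read 37.0 mm.

**What disagreed or is less certain**
- **Ring height:** my first camera estimate was about 6 mm out. I corrected it by lowering the ring gently onto the bench until it touched, away from everything else.
- **Ring width:** the ring looked about 4% narrower in the wrist picture than a fully spread ring should. The finger opening says the handles are at their stop (38 mm expected; the gripper also read about 0.6 mm low on the stub).
- **Pliers tilt:** the pliers seem to sit about 1° off square in the grip, and I left that as it was.
- **Mallet, gouge and oilstone:** I did not go near them, but I took no separate final picture to confirm they had not moved.

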